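Draw the finned slide case from the packed rack and secure it in the carrying cradle

TASK

Tilt the slide case with the pull fin forward out of the tightly packed rack and pull it free, leaving the other four cases standing in their places. Stand it upright in the shallow bay in the middle of the carrying cradle, then lay the keeper bar across the cradle so that it rests level in the notches of both end posts, over the case, with its grip block above the middle of the cradle. Do not knock the beaker on the bench.

Things in the scene. Friction and masses are not known exactly. Their poses are not given: they have to be found in the camera images.
- rack: Fixed open-fronted aluminium rack, five cases side by side along its y, open front facing its own -x. Origin on the bench under the middle of the row, z up. Base 8 mm thick; the cases stand on it at x = 0 (fronts at x = -25 mm), 1.2 mm apart. End walls inside at y = +-65 mm, reaching forward to x = -25 mm (only 38 mm high in front of that); back panel at x = 34 mm.
- rack_lip (a point): Middle of the top inner edge of the rack's front lip, 38 mm above the bench (30 above the rack's base), 20 mm in front of the case fronts; axes as the rack. The lip is 6 mm thick. As the deck leaves only 24 mm above the cases, none can be lifted straight over it: tip it forward (20 degrees about its front lower edge is enough), then draw it forward and up.
- rack_deck (a point): Middle of the lower front edge of the deck that roofs the row, 152 mm above the bench, 24 mm above the case tops, straight above the case fronts; axes as the rack. The deck runs back from here, 150 mm wide and 10 mm thick. A clear tip box stands fixed on it, set back.
- case_grip (a point): Middle of the pull fin of the wanted case, the only finned one, in one of the three inner places of the row. Axes of the case: z up, front -x. The fin is an upright plate, 10 mm thick (y), 34 mm tall, out 46 mm from the middle of the front; this point is 30 mm before the front and 96 mm above the underside. Beside the fin is free space before the neighbours' flat fronts.
- case_foot (a point): Centre of the underside of the wanted white case: body 50 deep (x) x 24 wide (y) x 120 mm tall, 0.13-0.25 kg, loose. Axes as case_grip.
- case_toe (a point): Middle of the front lower edge of the wanted case, 25 mm in front of case_foot.
- case_a: One of the four plain white cases, 50 deep (x) x 24 wide (y) x 120 mm tall, flat front without fin, 0.13-0.25 kg, loose. Always at one end of the row (rack -y). Origin at the centre of its underside, z up, front faces its own -x. Stays where it is.
- case_b: One of the four plain white cases, 50 deep (x) x 24 wide (y) x 120 mm tall, flat front without fin, 0.13-0.25 kg, loose. In one of the three inner places. Origin at the centre of its underside, z up, front faces its own -x. Stays where it is.
- case_c: One of the four plain white cases, 50 deep (x) x 24 wide (y) x 120 mm tall, flat front without fin, 0.13-0.25 kg, loose. In one of the three inner places. Origin at the centre of its underside, z up, front faces its own -x. Stays where it is.
- case_d: One of the four plain white cases, 50 deep (x) x 24 wide (y) x 120 mm tall, flat front without fin, 0.13-0.25 kg, loose. Always at the other end (rack +y). Origin at the centre of its underside, z up, front faces its own -x. Stays where it is.
- cradle: Fixed aluminium carrying cradle, base 90 (x) x 280 (y) x 8 mm. Origin on the bench under its middle, z up. Two end posts, 46 wide (x) and 8 mm thick, at y = +-130 mm, 151 mm tall, each with a notch in its top at x = 0: 22 mm wide, floor 136 mm above the bench, open along y and upward. The instrument stand rises close behind it: lean the tool back toward the robot here.
- bay (a point): Centre of the floor of the cradle's bay, 8 mm above the bench; axes as the cradle. The bay is 70 (x) x 44 mm (y) inside with a rim 12 mm high and 5 mm thick; the case fits with its 24 mm width along y, fin toward -x.
- bar_grip (a point): Grip point of the loose keeper bar on the bench: flat steel, 14 wide (x) x 290 long (y) x 8 mm thick, with a black grip block on top at mid-length, 18 (x) x 26 (y) x 28 mm tall; 0.13-0.21 kg, balances at the block. The point is on the middle line, 20 mm above the bar's underside; y along the bar, z up. In the notches the underside is 136 mm above the bench, 8 above the case.
- stand_corner (a point): Front left upper corner of the fixed white instrument stand (a low table), 290 mm above the bench. From here its top edge runs 0.70 m to the right, nearly along -y (27 mm nearer the robot at the far end), and its side runs straight back; instruments on top stand up to 0.45 m above the bench. Swing loads and wrist round it on the robot's side.
- beaker: White plastic beaker, 61 mm across, 69 mm tall, loose, standing on the bench between the cradle and the bar. Origin at the centre of its underside. A bystander.
Not all that is in view belongs to the job. What is shaped like the part that bears case_grip but yellow is not meant.

How it is judged:
By the outcome, as a careful person would: the job done as asked, in the order asked, and still so for the second after the job is handed in, with the robot touching nothing.
It also fails if it takes over 72 s, if anything falls off the work surface, if the arm or the gripper's body presses on something with over 40 N, if the wrist force passes 120 N, or if a joint passes its speed limit or range.

ROBOT

A 6-joint arm with a two-finger parallel gripper is mounted at the origin on a cart in front of the work surface, level with it; the furniture and walls round the work are solid. World frame = base frame: x ahead of the robot, y to its left, z up, the work surface at z = 0. Lengths are in m, angles in degrees, forces in N, time in s.
With the tool pointing down it reaches from about 0.3 to 0.75 m from the base axis. Payload 8.5 kg.
Tool frame: the origin (TCP) lies midway between the tips of the shut fingers; the grasp point (between the pads) lies 19 mm behind it; z points along the fingers, y is the direction in which the jaws open and shut (so a half turn about z gives the same grasp; the last joint's range is limited). The gripper opens to 85 mm and grips with 20 to 120 N. Pads are 22 mm wide; open, the fingers measure 114 mm over their backs; the gripper's body (76 mm by 85 mm) begins 54 mm behind the grasp point. The pads swing forward as they close: fully open they stand 13 mm farther back than shut.
Start: joints at [-80.346, 21.807, 74.336, -0, 83.858, -12.336], TCP at [0.206, -0.51, 0.231] pointing down, gripper open.
Joint ranges: [-178.18, 178.18], [-50.72, 133.34], [12.68, 142.11], [-81.47, 261.47], [9.98, 163.14], [-165.26, 165.26]. Speed limits (degrees/s): [136.94, 136.94, 180, 180, 180, 180].

INTERFACE

Orientations are given as a 3x3 rotation matrix whose columns are the frame's x, y, z axes.
In Python, from rig import env, eyes, close_job gives the robot as it stands.
- The arm moves only by the tool jog_arm, never from a script. Its argument "deltas" is one flat list of numbers, 7 for each row, row after row: the shift along the tool's x, y, z in units of 0.75 m (1.0 is 0.75 m), then the turn, a rotation vector about the tool's x, y, z in units of 180 degrees (1.0 is 180 degrees), then the gripper command: -1 is fully open, 1 is shut, values between are in proportion. In form: [dx, dy, dz, ax, ay, az, fingers, dx, dy, dz, ax, ay, az, fingers, ...]. A call has 1 to 12 rows; each row is the pose to reach, as a shift and turn from the pose commanded when the call began, along the tool's axes at that moment, turning the shorter way round; what a row does not reach only later rows make up. A row lasts 1/12 s, in which the tool goes at most 41.7 mm and 7.16 degrees, less where a joint would pass 70% of its speed; a pose out of reach is approached as far as the arm can. A call with a number of a shift or a turn outside -1 to 1 is refused whole. A call with a gripper value outside its range is refused whole. The fingers move at their own pace and stop on an object; "grip_force" is the grip in N (left out, the last holds). Time passes only in rows, so rows that repeat a pose let the fingers close. It gives the time, the measured TCP pose, the force and the opening at its end, in the units of the state.
- env.observe(): the state, without advancing time (a new reading comes with each control period).
- eyes.get_image(name): name is "scene" or "top" or "wrist"; returns the picture (420x560x3 uint8, red, green, blue); there is no depth.
- eyes.camera_params(name): a dict with "intrinsics" (3x3 intrinsics, pixels), "k1" (the pictures are not rectified: a ray, as slopes to the right and down, at radius r is drawn at 1 + k1 r^2 times it, then the intrinsics apply), "R" (3x3) and "t" (3): a world point X has camera coordinates R X + t; the wrist camera has in their place "mount" (4x4, takes a point from camera to tool coordinates, whose origin is the TCP and whose axes are the flange's). Camera axes: x right, y down, z forward; pixel columns grow to the right and rows downward; lengths in m; the calibration is good to about 2 mm. A picture is of the moment at which its call begins: read the wrist's pose just before it. camera_params takes no time and is no camera call.
- close_job(): hands the job in, once; it reports no verdict.
The state is a dict: "time_s": time; "q": joint angles; "qvel": joint speeds; "joint_efforts": joint torques, N m; "position": TCP position; "tool_rot": TCP orientation; "ft_force": force on the tool from outside, world axes, zero at the start; "wrist_torque": the same for the moment, N m; "grip_width": finger opening in m.
Only numpy, scipy, OpenCV 4.12 (cv2) and the standard library are available. Lean on these libraries where they do the work, as an engineer would, in place of code of your own. Each camera call takes 0.05 s, during which the arm holds its last target.

## Working session

There is one attempt and no reset: what is moved stays moved. The work goes in short steps, Python scripts to look and compute and a tool call to move; the robot and the scene stay as the last step left them, time stands still between calls to the robot, and variables do not carry over. Pictures are saved under pics/ and viewed, and the job is handed in when it is done.

Besides the shell and the picture viewer there is one more tool, called after "Emit:" as name(argument=value, ...) on one line, values as JSON. jog_arm: Moves the arm, as the interface text tells. Its arguments: {"type":"object","properties":{"deltas":{"type":"array"},"grip_force":{"type":"number"}},"required":["deltas"]}

```bash
mkdir -p pics; ls; python3 - <<'E'
from rig import env, eyes
import cv2,numpy as np
s=env.observe()
for k,v in s.items(): print(k,np.round(v,4).tolist())
for n in ["scene","top","wrist"]:
    im=eyes.get_image(n); cv2.imwrite(f"pics/{n}0.png",im[:,:,::-1])
    print(n,{k:np.round(v,4).tolist() for k,v in eyes.camera_params(n).items()})
E
```

```text
pics
time_s 0.0
q [-80.346, 21.8392, 74.3859, -0.0017, 83.857, -12.3369]
qvel [-0.0089, -0.066, -0.0084, 0.0328, 0.0432, 0.0511]
joint_efforts [0.0014, -44.8455, -23.1286, -0.0001, 0.0047, 0.0]
position [0.2059, -0.5097, 0.2307]
tool_rot [[0.9272, 0.3745, -0.0003], [0.3745, -0.9272, 0.0014], [0.0003, -0.0014, -1.0]]
ft_force [-0.3954, -0.0408, -0.5833]
wrist_torque [0.0176, 0.0289, -0.0038]
grip_width 0.0857
scene {'intrinsics': [[396.4805, 0.0, 276.6902], [0.0, 396.4805, 205.1601], [0.0, 0.0, 1.0]], 'k1': -0.0429, 'R': [[-0.8025, -0.5966, -0.0063], [-0.2819, 0.3885, -0.8773], [0.5258, -0.7022, -0.48]], 't': [0.5203, 0.2725, 1.2539]}
top {'intrinsics': [[491.6121, 0.0, 278.5129], [0.0, 491.6121, 209.0933], [0.0, 0.0, 1.0]], 'k1': 0.0215, 'R': [[0.0125, -0.9999, -0.0029], [-0.9856, -0.0118, -0.1688], [0.1687, 0.005, -0.9857]], 't': [0.1293, 0.567, 1.4448]}
wrist {'intrinsics': [[329.3647, 0.0, 275.1707], [0.0, 329.3647, 201.1117], [0.0, 0.0, 1.0]], 'k1': -0.0159, 'mount': [[-0.0005, -0.9642, -0.2651, 0.0676], [1.0, -0.0005, -0.0001, 0.0003], [-0.0001, -0.2651, 0.9642, -0.1427], [0.0, 0.0, 0.0, 1.0]]}
```

View pics/scene0.png

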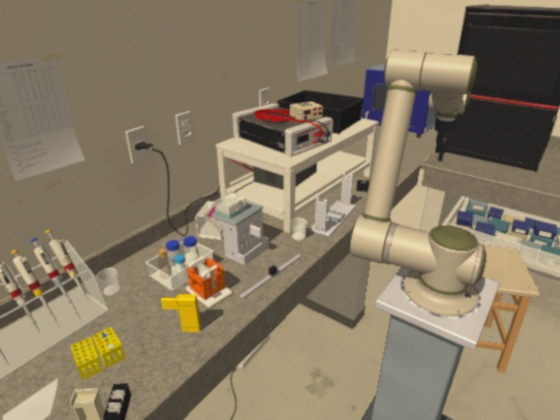

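View pics/top0.png

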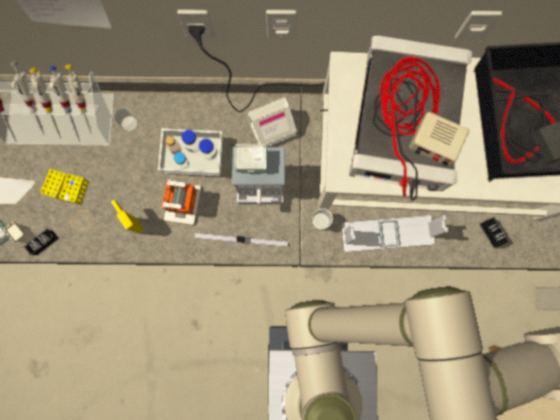

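View pics/wrist0.png

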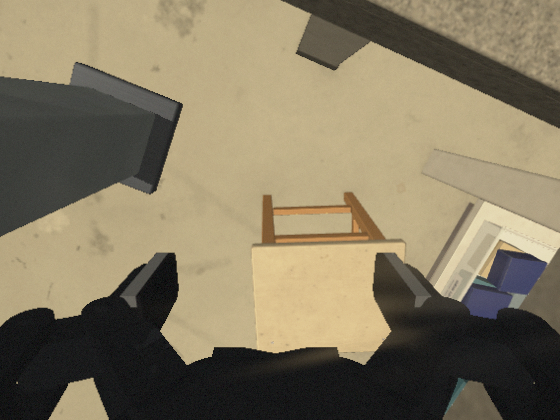

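The scene view shows the rack near (240,230), cradle near (335,212), beaker (300,228), bar (270,275). In the top view they are at about (260,175), (395,232), (322,218) and (240,239). I'll zoom in next.

```bash
cat > h.py <<'E'
import numpy as np,cv2
from rig import env,eyes
from scipy.spatial.transform import Rotation as Ro
def cam(n,s=None):
    p=eyes.camera_params(n);K=np.array(p['intrinsics']);d=np.array([p['k1'],0,0,0,0.])
    if n=='wrist':
        s=s or env.observe()
        T=np.eye(4);T[:3,:3]=s['tool_rot'];T[:3,3]=s['position']
        M=np.linalg.inv(T@np.array(p['mount']));return K,d,M[:3,:3],M[:3,3]
    return K,d,np.array(p['R']),np.array(p['t'])
def ray(c,uv):
    K,d,R,t=c
    x=cv2.undistortPoints(np.array(uv,float).reshape(-1,1,2),K,d).reshape(-1,2)
    v=np.c_[x,np.ones(len(x))]@R;return -R.T@t,v/np.linalg.norm(v,axis=1)[:,None]
def plane(c,uv,z):
    o,v=ray(c,uv);return o+v*((z-o[2])/v[:,2])[:,None]
def proj(c,X):
    K,d,R,t=c;return cv2.projectPoints(np.array(X,float).reshape(-1,3),cv2.Rodrigues(R)[0],t,K,d)[0].reshape(-1,2)
def tri(c1,u1,c2,u2):
    o1,v1=ray(c1,u1);o2,v2=ray(c2,u2);out=[]
    for a,b in zip(v1,v2):
        A=np.c_[a,-b];st=np.linalg.lstsq(A,o2-o1,rcond=None)[0]
        p,q=o1+a*st[0],o2+b*st[1];out.append(np.r_[(p+q)/2,np.linalg.norm(p-q)])
    return np.array(out)
def crop(im,x,y,w,h,f,name):
    cv2.imwrite(name,cv2.resize(im[y:y+h,x:x+w],None,fx=f,fy=f,interpolation=cv2.INTER_CUBIC))
E
python3 - <<'E'
from h import *
t=cv2.imread('pics/top0.png');s=cv2.imread('pics/scene0.png')
crop(t,185,130,155,125,5,'pics/t1.png')
crop(t,310,190,150,70,5,'pics/t2.png')
crop(s,180,170,190,140,4,'pics/s1.png')
E
```

```text
(no output)
```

View pics/t1.png

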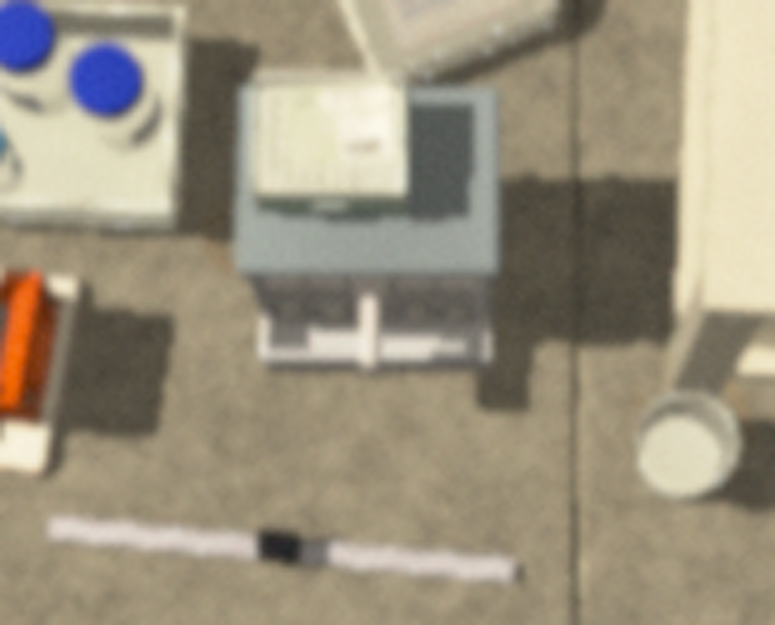

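View pics/t2.png

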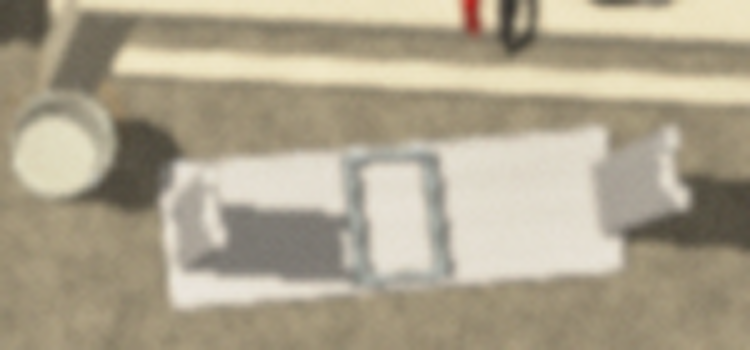

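View pics/s1.png

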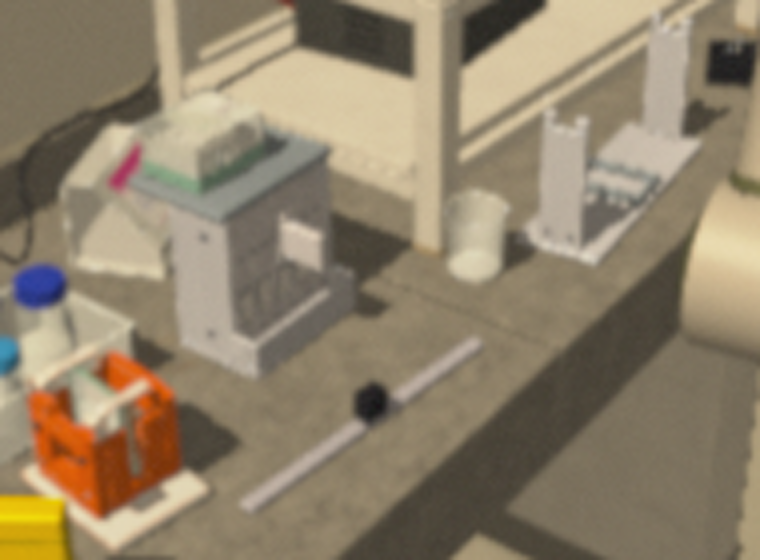

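```bash
python3 - <<'E'
from h import *
c=cam('top');s=cam('scene')
print('cams',-c[2].T@c[3],-s[2].T@s[3])
a=lambda l:np.array(l,float)/5+[185,130]
b=lambda l:np.array(l,float)/5+[310,190]
g=lambda l:np.array(l,float)/4+[180,170]
P=lambda n,x:print(n,np.round(x,4).tolist())
P('deck162',plane(c,a([(236,270),(498,273),(238,88),(498,90)]),.162))
P('deck152',plane(c,a([(236,270),(498,273)]),.152))
P('lip top front',plane(c,a([(259,360),(491,360)]),.038))
P('fin tip top(z .117+8)',plane(c,a([(368,368),(368,290)]),.121))
P('bar ends',plane(c,a([(48,528),(517,570)]),.008))
P('block top',plane(c,a([(280,547)]),.036))
P('cradle base',plane(c,b([(160,160),(605,127),(622,272),(175,308)]),.008))
P('bay rim outer',plane(c,b([(346,152),(437,150),(452,280),(357,285)]),.020))
P('beaker top',plane(c,b([(68,138)]),.069))
P('beaker base',plane(c,b([(55,153)]),.003))
# scene
P('s bar ends',plane(s,g([(247,505),(477,345)]),.008))
P('s base corners',plane(s,g([(592,262),(700,147)]),.008))
E
```

```text
cams [0.3134997  0.12879062 1.52010276] [-0.16496915  1.08514929  0.84414552]
deck162 [[0.6164, 0.2675, 0.162], [0.6164, 0.1193, 0.162], [0.723, 0.2693, 0.162], [0.7236, 0.1204, 0.162]]
deck152 [[0.6186, 0.2685, 0.152], [0.6186, 0.1193, 0.152]]
lip top front [[0.5877, 0.2645, 0.038], [0.5894, 0.1222, 0.038]]
fin tip top(z .117+8) [[0.5684, 0.1937, 0.121], [0.6145, 0.1946, 0.121]]
bar ends [[0.4861, 0.3948, 0.008], [0.4635, 0.1046, 0.008]]
block top [[0.473, 0.2488, 0.036]]
cradle base [[0.534, -0.0611, 0.008], [0.5581, -0.3372, 0.008], [0.468, -0.344, 0.008], [0.4423, -0.0695, 0.008]]
bay rim outer [[0.5387, -0.1741, 0.02], [0.5406, -0.23, 0.02], [0.4605, -0.2368, 0.02], [0.4567, -0.1789, 0.02]]
beaker top [[0.5377, 0.0012, 0.069]]
beaker base [[0.5384, 0.0036, 0.003]]
s bar ends [[0.4875, 0.398, 0.008], [0.4602, 0.1185, 0.008]]
s base corners [[0.4458, -0.0589, 0.008], [0.4662, -0.3271, 0.008]]
```

```bash
cat >> h.py <<'E'
def lean(a,yaw,flip=1):
    "tool pointing down, leaned a deg so fingers point forward(+x local)/down; tool x forward; yaw deg"
    a=np.radians(a);z=np.array([np.sin(a),0,-np.cos(a)]);x=np.array([np.cos(a),0,np.sin(a)])
    return Ro.from_euler('z',yaw,degrees=True).as_matrix()@np.c_[x,np.cross(z,x),z]
def delta(p,R,s=None,p0=None,R0=None):
    s=s or env.observe();R0=np.array(s['tool_rot']) if R0 is None else R0;p0=np.array(s['position']) if p0 is None else p0
    d=R0.T@(np.array(p)-p0)/.75;r=Ro.from_matrix(R0.T@R).as_rotvec()/np.pi
    return np.round(np.r_[d,r],4).tolist()
E
python3 - <<'E'
from h import *
c=cam('top');s=cam('scene')
b=lambda l:np.array(l,float)/5+[310,190]
t=cv2.imread('pics/top0.png');crop(t,310,130,100,100,6,'pics/t3.png')
print(plane(c,b([(75,10),(750,45)]),.29))
print(delta([.48,.194,.25],lean(25,0.5)))
print(delta([.32,-.15,.28],lean(10,0)))
E
```

```text
[[ 0.5697357   0.01690641  0.29      ]
 [ 0.55556069 -0.32513457  0.29      ]]
[0.6902, -0.7333, -0.0246, -0.0264, 0.1372, 0.1174]
[0.3207, -0.3879, -0.065, -0.011, 0.0549, 0.1218]
```

View pics/t3.png

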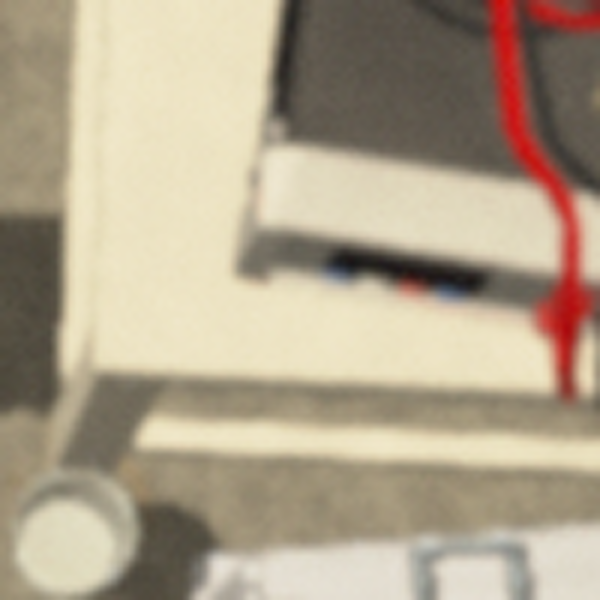

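The stand corner comes out at about (0.569, 0.02, 0.29) m. The carry path stays on the robot's side of it.

Emit:
jog_arm(deltas=[0.32, -0.388, -0.065, -0.011, 0.055, 0.122, -1, 0.32, -0.388, -0.065, -0.011, 0.055, 0.122, -1, 0.32, -0.388, -0.065, -0.011, 0.055, 0.122, -1, 0.32, -0.388, -0.065, -0.011, 0.055, 0.122, -1, 0.32, -0.388, -0.065, -0.011, 0.055, 0.122, -1, 0.32, -0.388, -0.065, -0.011, 0.055, 0.122, -1, 0.32, -0.388, -0.065, -0.011, 0.055, 0.122, -1, 0.32, -0.388, -0.065, -0.011, 0.055, 0.122, -1, 0.32, -0.388, -0.065, -0.011, 0.055, 0.122, -1, 0.32, -0.388, -0.065, -0.011, 0.055, 0.122, -1, 0.32, -0.388, -0.065, -0.011, 0.055, 0.122, -1, 0.32, -0.388, -0.065, -0.011, 0.055, 0.122, -1], grip_force=100)

```text
time_s: 1.15
position: [0.3195, -0.1504, 0.28]
tool_rot: [[0.985, 0.001, 0.174], [0.001, -1.0, -0.001], [0.174, 0.001, -0.985]]
ft_force: [-0.2, -0.4, 0.3]
grip_width: 0.0853
```

```bash
cat >> h.py <<'E'
def log():
    s=env.observe();open('log.txt','a').write(repr([list(map(float,s['q'])),list(map(float,s['position'])),np.array(s['tool_rot']).tolist()])+'\n');return s
E
python3 - <<'E'
from h import *
s=log();print(s['time_s'],s['position'],s['q'])
print(delta([.48,.194,.25],lean(25,0.5)))
E
```

```text
1.15 [ 0.31953642 -0.15040624  0.28003861] [-50.69931802  -5.46516398 100.12465231   7.84530673  78.9930896
  38.1860954 ]
[0.2041, -0.4591, 0.0761, 0.0012, 0.0832, -0.0023]
```

Emit:
jog_arm(deltas=[0.204, -0.459, 0.076, 0.001, 0.083, -0.002, -1, 0.204, -0.459, 0.076, 0.001, 0.083, -0.002, -1, 0.204, -0.459, 0.076, 0.001, 0.083, -0.002, -1, 0.204, -0.459, 0.076, 0.001, 0.083, -0.002, -1, 0.204, -0.459, 0.076, 0.001, 0.083, -0.002, -1, 0.204, -0.459, 0.076, 0.001, 0.083, -0.002, -1, 0.204, -0.459, 0.076, 0.001, 0.083, -0.002, -1, 0.204, -0.459, 0.076, 0.001, 0.083, -0.002, -1, 0.204, -0.459, 0.076, 0.001, 0.083, -0.002, -1, 0.204, -0.459, 0.076, 0.001, 0.083, -0.002, -1, 0.204, -0.459, 0.076, 0.001, 0.083, -0.002, -1, 0.204, -0.459, 0.076, 0.001, 0.083, -0.002, -1])

```text
time_s: 2.15
position: [0.4812, 0.1933, 0.2489]
tool_rot: [[0.908, 0.006, 0.42], [0.006, -1.0, 0.002], [0.42, 0.001, -0.908]]
ft_force: [0.2, -0.7, -1.4]
grip_width: 0.0853
```

```bash
python3 - <<'E'
from h import *
s=log();print(s['time_s'],s['position'],s['q'])
for n in ['wrist','scene']:
    im=eyes.get_image(n)[:,:,::-1];cv2.imwrite(f'pics/{n}1.png',im)
E
```

```text
2.15 [0.48122834 0.19333648 0.24888864] [ 11.08771426   8.98732574  93.78540398  -5.67530891  52.93028051
 103.15819637]
```

View pics/wrist1.png

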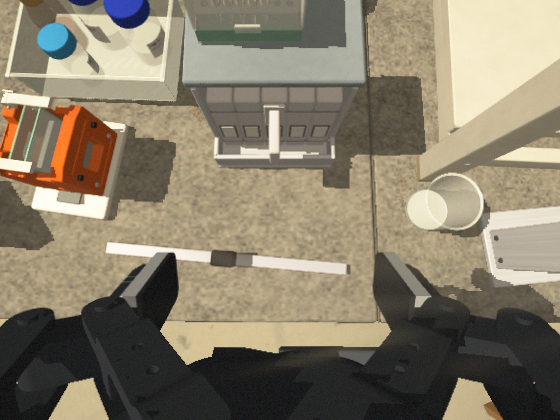

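View pics/scene1.png

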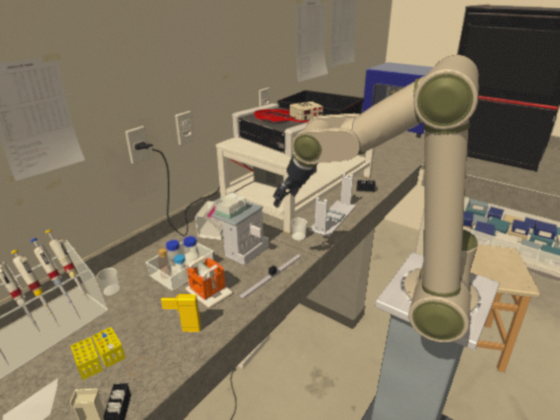

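The wrist view shows the rack front with five cases, the fin at about (272,107–160), the bar from (108,248) to (346,269) with its block at (223,257), and the beaker at (445,200). I'll zoom in to measure.

```bash
python3 - <<'E'
from h import *
im=cv2.imread('pics/wrist1.png');crop(im,175,60,200,130,4,'pics/w1.png');crop(im,95,230,265,55,3,'pics/w1b.png')
E
```

```text
(no output)
```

View pics/w1.png

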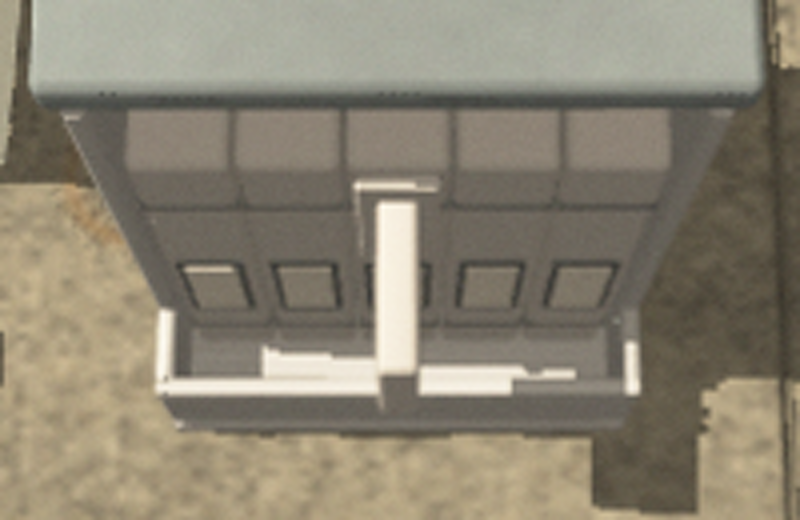

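View pics/w1b.png

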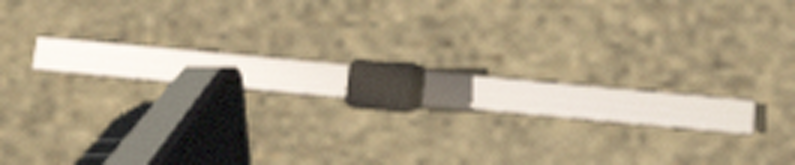

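```bash
python3 - <<'E'
from h import *
s=env.observe();c=cam('wrist',s)
a=lambda l:np.array(l,float)/4+[175,60]
b=lambda l:np.array(l,float)/3+[95,230]
P=lambda n,x:print(n,np.round(x,4).tolist())
P('fin tip/root',plane(c,a([(398,373),(397,203)]),.121))
P('fin tip width',plane(c,a([(377,373),(418,373)]),.121))
P('case tops front',plane(c,a([(127,168),(672,168),(345,168),(451,168)]),.128))
P('lip outer',plane(c,a([(158,390),(638,393)]),.038))
P('lip inner',plane(c,a([(175,378),(625,378)]),.038))
P('deck top edge',plane(c,a([(32,93),(764,93)]),.162))
P('bar ends',plane(c,b([(34,53),(755,116)]),.008))
P('block top',plane(c,b([(384,84)]),.036))
P('bar mid edge',plane(c,b([(348,83),(422,85)]),.036))
E
```

```text
fin tip/root [[0.574, 0.193, 0.121], [0.6149, 0.1934, 0.121]]
fin tip width [[0.5739, 0.1977, 0.121], [0.574, 0.1885, 0.121]]
case tops front [[0.6199, 0.2547, 0.128], [0.6204, 0.131, 0.128], [0.6201, 0.2052, 0.128], [0.6201, 0.1811, 0.128]]
lip outer [[0.5952, 0.2631, 0.038], [0.5948, 0.1234, 0.038]]
lip inner [[0.5989, 0.2583, 0.038], [0.5993, 0.1271, 0.038]]
deck top edge [[0.6193, 0.2669, 0.162], [0.6199, 0.1193, 0.162]]
bar ends [[0.4913, 0.3959, 0.008], [0.4678, 0.1069, 0.008]]
block top [[0.4799, 0.2501, 0.036]]
bar mid edge [[0.4802, 0.2635, 0.036], [0.4796, 0.236, 0.036]]
```

```bash
cat > kin.py <<'E'
from h import *
from scipy.optimize import least_squares
import itertools,ast
L=[ast.literal_eval(l) for l in open('log.txt')]
L.append([[-80.346,21.8392,74.3859,-.0017,83.857,-12.3369],[.2059,-.5097,.2307],[[0.9272,0.3745,-0.0003],[0.3745,-0.9272,0.0014],[0.0003,-0.0014,-1.0]]])
rz=lambda a:Ro.from_euler('z',a,degrees=True).as_matrix()
ry=lambda a:Ro.from_euler('y',a,degrees=True).as_matrix()
def fk(q,p,s):
    d1,a1,b,L2,a3,L3,d6=p
    A=rz(q[0]);B=A@ry(q[1]);C=B@ry(q[2]);W=C@rz(s[0]*q[3]);T=W@ry(q[4])@rz(s[1]*q[5]+s[2]*90)
    x=A@[a1,b,d1]+B@[0,0,L2]+C@[a3,0,L3]+T@[0,0,d6];return x,T
if __name__=='__main__':
    for s in itertools.product([1,-1],[1,-1],[1,-1]):
        print(s,max(np.abs(fk(q,[0]*7,s)[1]-R).max() for q,p,R in L))
E
python3 kin.py
```

```text
(1, 1, 1) 4.2180255588997184e-05
(1, 1, -1) 1.999997689481102
(1, -1, 1) 1.8935822995372456
(1, -1, -1) 1.926103993942501
(-1, 1, 1) 0.21386910438798645
(-1, 1, -1) 1.9846576628324388
(-1, -1, 1) 1.928403387078623
(-1, -1, -1) 1.9261037105532577
```

```bash
cat > ik.py <<'E'
from kin import *
S=(1,1,1)
f=lambda p:np.r_[np.concatenate([fk(q,p,S)[0]-x for q,x,R in L]),1e-4*(p-np.array([.2,0,.1,.4,0,.4,.3]))]
P=least_squares(f,[.2,0,.1,.4,0,.4,.3]).x
LO=np.array([-178.18,-50.72,12.68,-81.47,9.98,-165.26]);HI=np.array([178.18,133.34,142.11,261.47,163.14,165.26])
def ik(x,R,q0):
    def g(q):
        y,T=fk(q,P,S);return np.r_[(y-x)*10,Ro.from_matrix(T.T@R).as_rotvec()]
    r=least_squares(g,np.clip(q0,LO+.1,HI-.1),bounds=(LO,HI),x_scale=50.);return r.x,np.linalg.norm(r.fun)
E
python3 - <<'E'
from ik import *
print(P.round(4),np.abs(f(P)[:-7]).max())
q=L[1][0]
F=.619;y=.193
def grip2tcp(g,R): return np.array(g)+R[:,2]*.019
for l0 in (15,20,25,30):
    q=L[1][0]
    R=lean(l0,0)
    print('lean',l0)
    for nm,th,up,fw in [('pre',0,.08,.05),('grasp',0,0,0),('tip10',10,.003,0),('tip25',25,.003,0),('lift',25,.045,.02),('out',25,.06,.1),('out2',25,.15,.15)]:
        t=np.radians(th);g=np.array([F+(-.033*np.cos(t)-.096*np.sin(t))-fw,y,.008+.096*np.cos(t)-.033*np.sin(t)+up])
        Rt=lean(l0+th,0);q,e=ik(grip2tcp(g,Rt),Rt,q);print(nm,q.round(1),round(e,4))
E
```

```text
[0.1302 0.     0.1175 0.5371 0.1031 0.3508 0.2575] 1.0681037602849885e-05
lean 15
pre [  8.9  22.   87.3  -2.8  55.8 100.1] 0.0
grasp [ 8.1 31.7 85.7 -2.8 47.8 99.7] 0.0
tip10 [  9.   29.2  95.2  -7.3  31.1 104.4] 0.0
tip25 [ 11.5  29.8 107.3 -64.1  10.  162.7] 0.0327
lift [ 11.1  23.8 108.8 -41.7  10.7 139.7] 0.0
out [ 13.7  16.9 117.9 -55.8  10.6 155.9] 0.0
out2 [ 16.1   2.7 114.7 -24.2  25.7 124.5] 0.0
lean 20
pre [  9.2  20.8  90.6  -4.2  48.9 101.4] 0.0
grasp [  8.4  30.7  89.1  -4.4  40.4 101.2] 0.0
tip10 [  9.3  28.8  98.4 -11.7  23.5 108.8] 0.0
tip25 [ 11.6  29.7 107.3 -66.9  10.  165.3] 0.0965
lift [ 12.   24.2 109.9 -66.9  10.  165.3] 0.0436
out [ 13.8  16.9 118.4 -65.5  10.  165.3] 0.0653
out2 [ 17.    2.8 117.7 -37.8  19.7 138.4] 0.0
lean 25
pre [  9.6  19.8  94.   -6.1  41.8 103.3] 0.0
grasp [  8.7  30.   92.5  -6.7  32.9 103.5] 0.0
tip10 [  9.7  28.8 101.6 -20.5  16.  117.7] 0.0
tip25 [ 11.6  29.6 107.1 -67.4  10.  165.3] 0.1767
lift [ 12.   24.  109.7 -67.3  10.  165.3] 0.1233
out [ 13.8  16.7 118.2 -66.   10.  165.3] 0.1473
out2 [ 17.9   3.4 120.7 -62.2  15.4 163.1] 0.0
lean 30
pre [ 10.   19.   97.2  -8.8  34.5 106. ] 0.0
grasp [  9.   29.5  95.8 -10.5  25.3 107.4] 0.0
tip10 [ 10.2  29.1 104.3 -42.9  10.  140.3] 0.0072
tip25 [ 11.6  29.5 107.  -67.8  10.  165.3] 0.2584
lift [ 12.   23.9 109.6 -67.8  10.  165.3] 0.2052
out [ 13.8  16.5 118.1 -66.5  10.  165.3] 0.2293
out2 [ 16.8   3.  121.5 -65.7  13.1 165.3] 0.0728
```

```bash
cat > clr.py <<'E'
import numpy as np
def seg(a,b,n=60): 
    t=np.linspace(0,1,n)[:,None];return a+(b-a)*t
def outline(P,n=60): return np.vstack([seg(P[i],P[(i+1)%len(P)],n) for i in range(len(P))])
def sdf(p,x0,x1,z0,z1):
    dx=np.maximum(np.maximum(x0-p[:,0],p[:,0]-x1),0);dz=np.maximum(np.maximum(z0-p[:,1],p[:,1]-z1),0)
    d=np.hypot(dx,dz);ins=(d==0);d[ins]=-np.minimum.reduce([p[:,0]-x0,x1-p[:,0],p[:,1]-z0,z1-p[:,1]])[ins];return d.min()
def clear(th,fw,up):
    t=np.radians(th);M=np.array([[np.cos(t),-np.sin(t)],[np.sin(t),np.cos(t)]]) # x back, z up ; tip forward moves top to -x
    case=np.array([[0,0],[50,0],[50,120],[0,120.]])
    fin=np.array([[-46,79],[0,79],[0,113],[-46,113.]])
    pts=np.vstack([outline(case),outline(fin)])@M.T+[-fw,up]
    return [round(sdf(pts,*o),1) for o in [(-26,-20,-8,30),(0,100,144,154),(-26,60,-8,0),(59,62,-8,160)]]
E
python3 - <<'E'
from clr import *
for th in (20,22,24):
    print(th)
    for up,fw in [(3,0),(8,2),(15,5),(20,8),(25,10),(30,14),(35,16),(40,20),(45,24),(45,40)]: print(up,fw,clear(th,fw,up))
for th in range(0,23,4): print(th,clear(th,0,3))
E
python3 - <<'E'
from ik import *
F=.619;y=.193
for l0 in (10,12,15):
  q=L[1][0];print('lean',l0)
  for nm,th,up,fw in [('grasp',0,0,0),('tip10',10,.003,0),('tip22',22,.003,0),('lift',22,.025,.01),('lift',22,.045,.024),('out',22,.045,.1),('out2',22,.09,.15),('up',0,.09,.15)]:
    t=np.radians(th);g=np.array([F+(-.036*np.cos(t)-.1*np.sin(t))-fw,y,.008+.1*np.cos(t)-.036*np.sin(t)+up])
    Rt=lean(l0+th,0);q,e=ik(g+.019*Rt[:,2],Rt,q);print(nm,q.round(1),round(e,4))
E
```

```text
20
3 0 [np.float64(9.6), np.float64(11.1), np.float64(3.0), np.float64(12.0)]
8 2 [np.float64(9.4), np.float64(6.1), np.float64(8.0), np.float64(14.0)]
15 5 [np.float64(9.0), np.float64(-0.9), np.float64(15.0), np.float64(17.0)]
20 8 [np.float64(7.9), np.float64(-0.0), np.float64(20.0), np.float64(20.0)]
25 10 [np.float64(7.7), np.float64(0.6), np.float64(25.0), np.float64(22.0)]
30 14 [np.float64(5.6), np.float64(2.2), np.float64(30.0), np.float64(26.0)]
35 16 [np.float64(6.4), np.float64(2.4), np.float64(35.0), np.float64(28.0)]
40 20 [np.float64(10.0), np.float64(4.4), np.float64(40.0), np.float64(32.0)]
45 24 [np.float64(15.0), np.float64(6.4), np.float64(45.0), np.float64(36.0)]
45 40 [np.float64(18.9), np.float64(21.4), np.float64(47.1), np.float64(52.0)]
22
3 0 [np.float64(8.4), np.float64(11.0), np.float64(3.0), np.float64(12.6)]
8 2 [np.float64(8.5), np.float64(6.0), np.float64(8.0), np.float64(14.6)]
15 5 [np.float64(8.3), np.float64(3.0), np.float64(15.0), np.float64(17.6)]
20 8 [np.float64(7.4), np.float64(3.9), np.float64(20.0), np.float64(20.6)]
25 10 [np.float64(7.4), 
[... 2090 characters left out ...]
 [  8.8  29.   93.5  -5.6  35.8 102.8] 0.0
tip22 [ 10.1  28.4 104.5 -22.9  14.5 120.6] 0.0
lift [ 10.3  25.5 104.7 -19.7  17.2 117.5] 0.0
lift [ 10.6  22.5 105.3 -18.   19.6 115.8] 0.0
out [ 13.   17.4 115.  -27.2  15.9 127.1] 0.0
out2 [ 15.1   8.4 116.8 -21.7  23.2 122.7] 0.0
up [ 10.8  13.2  97.8  -2.7  57.2 102. ] 0.0
lean 15
grasp [ 8.1 31.2 85.9 -2.8 48.1 99.7] 0.0
tip10 [  9.   28.6  95.5  -7.3  31.3 104.5] 0.0
tip22 [ 10.3  28.6 106.4 -36.4  10.5 134.2] 0.0
lift [ 10.5  25.6 106.5 -29.4  13.  127.2] 0.0
lift [ 10.9  22.6 107.1 -25.7  15.2 123.6] 0.0
out [ 13.3  17.6 116.8 -41.   12.2 141.1] 0.0
out2 [ 15.6   8.5 118.6 -29.3  19.3 130.5] 0.0
up [ 11.2  12.3  99.6  -3.6  53.4 102.9] 0.0
```

```bash
python3 - <<'E'
from h import *
s=env.observe()
for p in [(.50,.193,.0893),(.545,.193,.0893),(.5863,.193,.0893)]: print(delta(p,lean(10,0)))
E
```

```text
[-0.0666, -0.0011, 0.2048, -0.0003, -0.0828, 0.0013]
[-0.0122, -0.0009, 0.2301, -0.0003, -0.0828, 0.0013]
[0.0378, -0.0006, 0.2533, -0.0003, -0.0828, 0.0013]
```

Emit:
jog_arm(deltas=[-0.0666, -0.001, 0.2048, 0, -0.083, 0.001, 0, -0.0666, -0.001, 0.2048, 0, -0.083, 0.001, 0, -0.0666, -0.001, 0.2048, 0, -0.083, 0.001, 0, -0.0666, -0.001, 0.2048, 0, -0.083, 0.001, 0, -0.0666, -0.001, 0.2048, 0, -0.083, 0.001, 0, -0.0666, -0.001, 0.2048, 0, -0.083, 0.001, 0, -0.012, -0.001, 0.23, 0, -0.083, 0.001, 0, -0.012, -0.001, 0.23, 0, -0.083, 0.001, 0])

```text
time_s: 2.92
position: [0.5501, 0.1941, 0.0941]
tool_rot: [[0.983, 0.002, 0.183], [0.001, -1.0, 0.002], [0.183, -0.002, -0.983]]
ft_force: [-0.1, -1.3, 0.7]
grip_width: 0.0428
```

```bash
python3 - <<'E'
from h import *
s=log();print(s['time_s'],s['position'],s['ft_force'])
im=eyes.get_image('wrist')[:,:,::-1];cv2.imwrite('pics/w2.png',im)
for p in [(.5863,.193,.0893)]: print(delta(p,lean(10,0)))
E
```

```text
2.9167 [0.55011923 0.19411711 0.09405827] [-0.10633762 -1.34809528  0.68572726]
[0.0481, 0.0017, 0.0151, -0.0008, -0.0026, 0.0004]
```

View pics/w2.png

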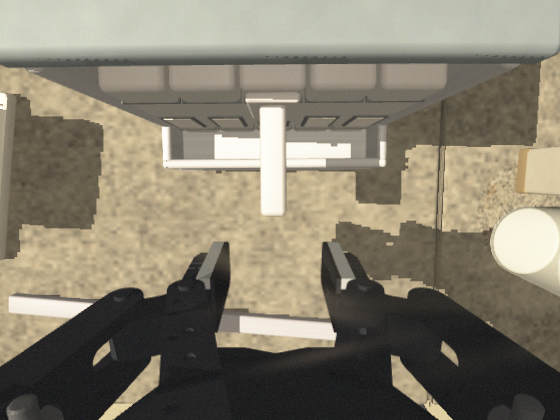

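```bash
python3 - <<'E'
from h import *
s=env.observe();c=cam('wrist',s);print(s['position'])
print(plane(c,[(273,212),(272,108)],.121)); print(plane(c,[(98,66),(447,66)],.128))
print(delta((.5863,.193,.0893),lean(10,0)))
E
```

```text
[0.54876996 0.19423434 0.09388113]
[[0.57446733 0.19492135 0.121     ]
 [0.61357597 0.19531965 0.121     ]]
[[0.62685533 0.25642929 0.128     ]
 [0.62688268 0.13389461 0.128     ]]
[0.0481, 0.0017, 0.0151, -0.0008, -0.0026, 0.0004]
```

Emit:
jog_arm(deltas=[0.014, -0.001, 0.0024, 0, 0, 0, 0, 0.028, -0.001, 0.0048, 0, 0, 0, 0, 0.041, -0.001, 0.0072, 0, 0, 0, 0, 0.054, -0.001, 0.0096, 0, 0, 0, 0, 0.054, -0.001, 0.0096, 0, 0, 0, 0, 0.054, -0.001, 0.0096, 0, 0, 0, 0])

```text
time_s: 3.47
position: [0.5861, 0.1957, 0.0923]
tool_rot: [[0.984, 0.003, 0.177], [0.003, -1.0, 0.002], [0.177, -0.002, -0.984]]
ft_force: [0.3, 1.0, -0.6]
grip_width: 0.043
```

```bash
python3 - <<'E'
from h import *
s=log();print(s['time_s'],s['position'],s['ft_force'])
print(delta((.5863,.194,.0893),lean(10,0)))
im=eyes.get_image('wrist')[:,:,::-1];cv2.imwrite('pics/w3.png',im)
im=eyes.get_image('scene')[:,:,::-1];crop(im,180,130,190,140,4,'pics/s3.png')
E
```

```text
3.4667 [0.58607481 0.19566657 0.09231458] [ 0.30662502  1.03340903 -0.62070807]
[-0.0004, 0.0022, 0.004, -0.0006, -0.0011, 0.0008]
```

View pics/w3.png

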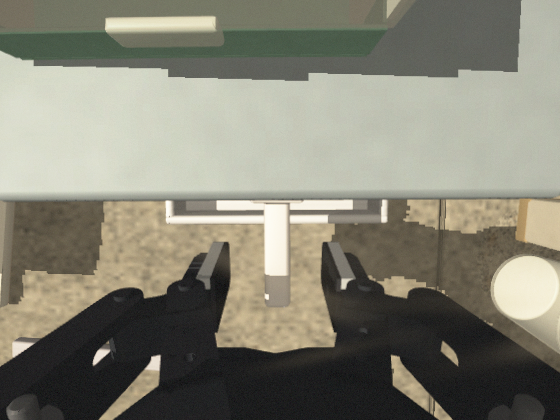

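View pics/s3.png

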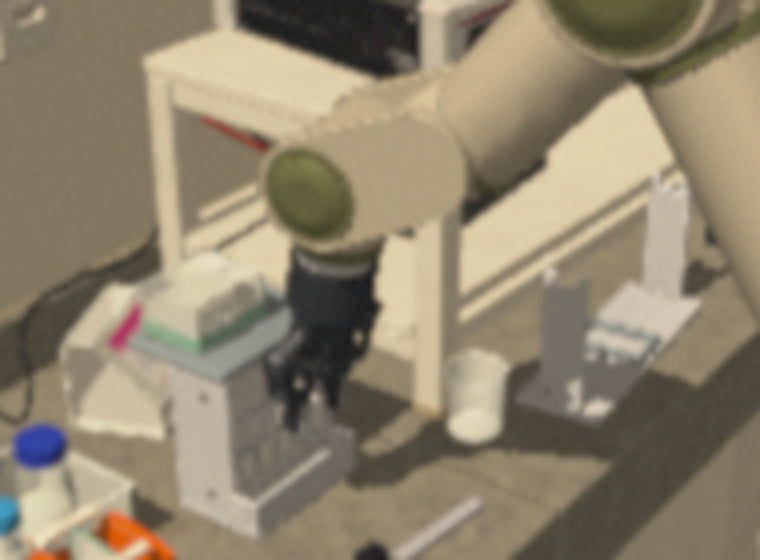

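The fin at (277, 205–305) sits centred between the pads, mid-column about 276, and nothing is touching. I'll close now.

Emit:
jog_arm(deltas=[0, 0.001, 0.004, 0, 0, 0, 0, 0, 0.001, 0.004, 0, 0, 0, 0.5, 0, 0.001, 0.004, 0, 0, 0, 1, 0, 0.001, 0.004, 0, 0, 0, 1, 0, 0.001, 0.004, 0, 0, 0, 1, 0, 0.001, 0.004, 0, 0, 0, 1, 0, 0.001, 0.004, 0, 0, 0, 1], grip_force=100)

```text
time_s: 4.15
position: [0.5864, 0.1952, 0.0873]
tool_rot: [[0.985, 0.003, 0.174], [0.003, -1.0, 0.002], [0.174, -0.001, -0.985]]
ft_force: [-4.1, -1.7, 4.5]
grip_width: 0.0088
```

```bash
python3 - <<'E'
from h import *
s=log();print(s['time_s'],s['position'],s['ft_force'],s['grip_width'],s['qvel'])
im=eyes.get_image('wrist')[:,:,::-1];cv2.imwrite('pics/w4.png',im)
E
```

```text
4.15 [0.5863979  0.19522464 0.08730678] [-4.10492665 -1.7303321   4.53933116] 0.008762309644807644 [-0.01517925  0.04182733 -0.00548308 -0.01899435 -0.08080315 -0.03125844]
```

View pics/w4.png

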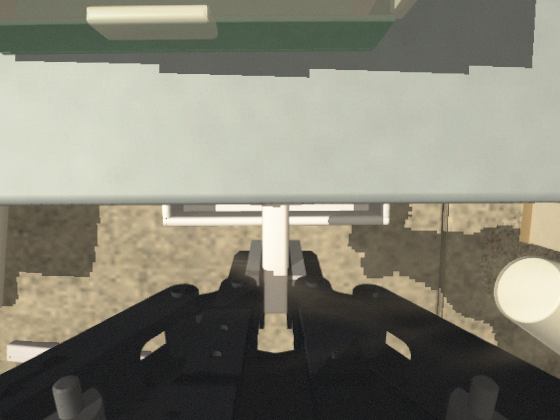

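```bash
cat > tip.py <<'E'
from h import *
from clr import clear
s=env.observe();p0=np.array(s['position']);R0=np.array(s['tool_rot'])
toe=np.array([.619,p0[1],.008])
def pose(th,fw,up):
    M=Ro.from_euler('y',-th,degrees=True).as_matrix()
    return toe+M@(p0-toe)+[-fw,0,up],M@R0
E
python3 - <<'E'
from tip import *
pv=None
for th,fw,up in [(0,0,.003),(2,0,.003),(4,0,.003),(6,0,.003),(8,0,.003),(10,0,.003),(12,0,.003),(14,0,.003),(16,0,.003),(18,0,.003),(20,0,.003),(22,0,.003),(24,0,.003)]:
    print(th,delta(*pose(th,fw,up)))
E
```

```text
0 [0.0007, -0.0, -0.0039, 0.0, 0.0, 0.0]
2 [-0.0032, -0.0, -0.003, -0.0, 0.0111, -0.0]
4 [-0.007, -0.0, -0.002, -0.0001, 0.0222, -0.0]
6 [-0.0108, -0.0, -0.0008, -0.0001, 0.0333, -0.0001]
8 [-0.0146, -0.0, 0.0005, -0.0001, 0.0444, -0.0001]
10 [-0.0183, -0.0001, 0.002, -0.0002, 0.0556, -0.0001]
12 [-0.022, -0.0001, 0.0036, -0.0002, 0.0667, -0.0001]
14 [-0.0256, -0.0001, 0.0053, -0.0003, 0.0778, -0.0001]
16 [-0.0291, -0.0001, 0.0071, -0.0003, 0.0889, -0.0001]
18 [-0.0326, -0.0001, 0.0091, -0.0003, 0.1, -0.0002]
20 [-0.036, -0.0001, 0.0111, -0.0004, 0.1111, -0.0002]
22 [-0.0394, -0.0001, 0.0133, -0.0004, 0.1222, -0.0002]
24 [-0.0426, -0.0001, 0.0156, -0.0004, 0.1333, -0.0002]
```

Emit:
jog_arm(deltas=[0.0007, 0, -0.0039, 0, 0, 0, 1, 0.0007, 0, -0.0039, 0, 0, 0, 1, -0.0032, 0, -0.003, 0, 0.011, 0, 1, -0.007, 0, -0.002, 0, 0.022, 0, 1, -0.0108, 0, -0.0008, 0, 0.033, 0, 1, -0.0146, 0, 0.0005, 0, 0.0445, 0, 1, -0.0183, 0, 0.002, 0, 0.0555, 0, 1, -0.022, 0, 0.0036, 0, 0.0667, 0, 1, -0.0256, 0, 0.0053, 0, 0.0778, 0, 1, -0.0256, 0, 0.0053, 0, 0.0778, 0, 1])

```text
time_s: 5.03
position: [0.5667, 0.1951, 0.0787]
tool_rot: [[0.914, 0.004, 0.405], [0.003, -1.0, 0.002], [0.405, -0.001, -0.914]]
ft_force: [-0.1, 1.0, -3.0]
grip_width: 0.0088
```

```bash
python3 - <<'E'
from h import *
s=log();print(s['time_s'],s['position'],s['ft_force'],s['wrist_torque'],s['grip_width'],s['q'])
im=eyes.get_image('scene')[:,:,::-1];crop(im,180,150,190,140,4,'pics/s5.png')
E
```

```text
5.0333 [0.56666724 0.19511491 0.07865092] [-0.06890856  0.9808025  -3.02152639] [ 3.72236272e-02  4.87842800e-01 -7.63453457e-05] 0.008805096996589407 [  9.27669813  28.94525018  96.17048255  -6.96627939  31.42893968
 104.26583981]
```

View pics/s5.png

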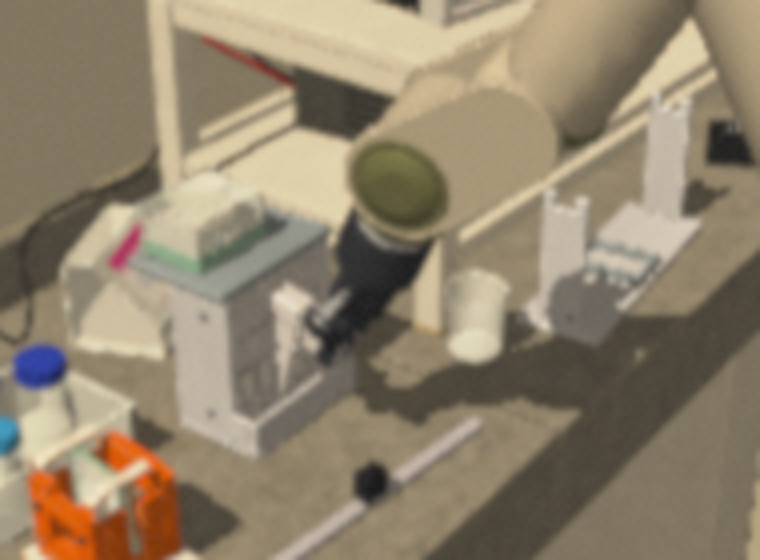

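The wanted case (300,320 in the crop) leans out 14° with the neighbours still in line. The reading is about its own weight, so nothing is jammed.

```bash
python3 - <<'E'
from tip import *
import tip
tip.toe[2]=.011
from ik import ik
q=s['q']
for th,fw,up in [(2,0,0),(4,0,0),(6,0,0),(8,0,0),(10,0,0),(10,.002,.005),(10,.005,.012),(10,.008,.017),(10,.010,.022),(10,.014,.027),(10,.016,.032),(10,.020,.037),(10,.024,.042),(10,.04,.045),(10,.08,.05),(10,.12,.06)]:
    P,R=pose(th,fw,up);q,e=ik(P,R,q);print(th,delta(P,R),clear(th+14,fw*1e3,up*1e3+3)[:2],q.round(1)[3:],round(e,3))
E
```

```text
2 [-0.0039, -0.0, 0.001, -0.0, 0.0111, -0.0] [np.float64(11.8), np.float64(11.9)] [ -8.5  28.  105.9] 0.0
4 [-0.0077, -0.0, 0.0021, -0.0001, 0.0222, -0.0] [np.float64(10.7), np.float64(11.4)] [-10.6  24.5 108.1] 0.0
6 [-0.0115, -0.0, 0.0033, -0.0001, 0.0333, -0.0001] [np.float64(9.6), np.float64(11.1)] [-13.5  20.9 111.1] 0.0
8 [-0.0152, -0.0, 0.0047, -0.0001, 0.0444, -0.0001] [np.float64(8.4), np.float64(11.0)] [-17.7  17.3 115.4] 0.0
10 [-0.0189, -0.0, 0.0062, -0.0002, 0.0556, -0.0001] [np.float64(7.3), np.float64(11.5)] [-24.1  13.8 121.9] 0.0
10 [-0.0186, -0.0001, -0.001, -0.0002, 0.0556, -0.0001] [np.float64(7.6), np.float64(7.9)] [-23.2  14.4 121. ] 0.0
10 [-0.0185, -0.0001, -0.0112, -0.0002, 0.0556, -0.0001] [np.float64(7.6), np.float64(7.0)] [-22.   15.3 119.9] 0.0
10 [-0.0194, -0.0001, -0.0189, -0.0002, 0.0556, -0.0001] [np.float64(6.9), np.float64(7.7)] [-21.4  15.8 119.2] 0.0
10 [-0.0192, -0.0001, -0.026, -0.0002, 0.0556, -0.0001] [np.float64(7.1), np.float64(7.6)] [-20.6  16.5 118.5] 0.0
10 [-0.0214, -0.0001, -0.0343, -0.0002, 0.0556, -0.0001] [np.float64(5.5), np.float64(9.2)] [-20.2  17.  118.1] 0.0
10 [-0.0211, -0.0002, -0.0415, -0.0002, 0.0556, -0.0001] [np.float64(6.4), np.float64(9.0)] [-19.5  17.7 117.4] 0.0
10 [-0.0233, -0.0002, -0.0497, -0.0002, 0.0556, -0.0001] [np.float64(10.0), np.float64(10.6)] [-19.1  18.2 117. ] 0.0
10 [-0.0254, -0.0002, -0.058, -0.0002, 0.0556, -0.0001] [np.float64(15.0), np.float64(12.2)] [-18.7  18.8 116.7] 0.0
10 [-0.0433, -0.0003, -0.0703, -0.0002, 0.0556, -0.0001] [np.float64(22.1), np.float64(25.6)] [-19.9  18.4 118.2] 0.0
10 [-0.0894, -0.0005, -0.098, -0.0002, 0.0556, -0.0001] [np.float64(43.0), np.float64(60.1)] [-23.6  17.3 122.9] 0.0
10 [-0.1327, -0.0007, -0.1318, -0.0002, 0.0556, -0.0001] [np.float64(72.0), np.float64(92.6)] [-26.   17.7 126.5] 0.0
```

Emit:
jog_arm(deltas=[-0.0039, 0, 0.001, 0, 0.011, 0, 1, -0.0077, 0, 0.0021, 0, 0.022, 0, 1, -0.0115, 0, 0.0033, 0, 0.0333, 0, 1, -0.0152, 0, 0.0047, 0, 0.0444, 0, 1, -0.0189, 0, 0.0062, 0, 0.0556, 0, 1, -0.0189, 0, 0.0062, 0, 0.0556, 0, 1, -0.0186, 0, -0.001, 0, 0.0556, 0, 1, -0.0185, 0, -0.0112, 0, 0.0556, 0, 1, -0.0194, 0, -0.0189, 0, 0.0556, 0, 1, -0.0194, 0, -0.0189, 0, 0.0556, 0, 1])

```text
time_s: 5.92
position: [0.5497, 0.1952, 0.0888]
tool_rot: [[0.827, 0.003, 0.562], [0.002, -1.0, 0.003], [0.562, -0.002, -0.827]]
ft_force: [0.5, 0.8, -1.7]
grip_width: 0.0087
```

```bash
python3 - <<'E'
from tip import *
log();print(s['time_s'],s['position'],s['ft_force'],s['wrist_torque'],s['grip_width'],s['q'])
b=np.array(p0)
for fw,up in [(.008,.017),(.010,.022),(.014,.027),(.016,.032),(.020,.037),(.024,.042),(.04,.045),(.08,.05),(.12,.06),(.15,.13)]:
    print(delta(b+[-fw+.008,0,up-.017],R0))
im=eyes.get_image('scene')[:,:,::-1];crop(im,180,150,190,140,4,'pics/s6.png')
E
```

```text
5.9167 [0.54973214 0.19521909 0.08884278] [ 0.53015906  0.82386397 -1.7008083 ] [0.04542988 0.60735411 0.06396866] 0.008728027149411224 [ 10.47430009  26.39564261 105.0317703  -21.25253685  15.83699876
 119.10158655]
[0.0, 0.0, 0.0, 0.0, 0.0, 0.0]
[0.0015, -0.0, -0.007, 0.0, 0.0, 0.0]
[0.0009, -0.0, -0.0155, 0.0, 0.0, 0.0]
[0.0024, -0.0001, -0.0225, 0.0, 0.0, 0.0]
[0.0017, -0.0001, -0.031, 0.0, 0.0, 0.0]
[0.0011, -0.0001, -0.0396, 0.0, 0.0, 0.0]
[-0.0143, -0.0002, -0.0549, 0.0, 0.0, 0.0]
[-0.0547, -0.0004, -0.0903, 0.0, 0.0, 0.0]
[-0.0913, -0.0006, -0.1313, 0.0, 0.0, 0.0]
[-0.072, -0.0009, -0.231, 0.0, 0.0, 0.0]
```

View pics/s6.png

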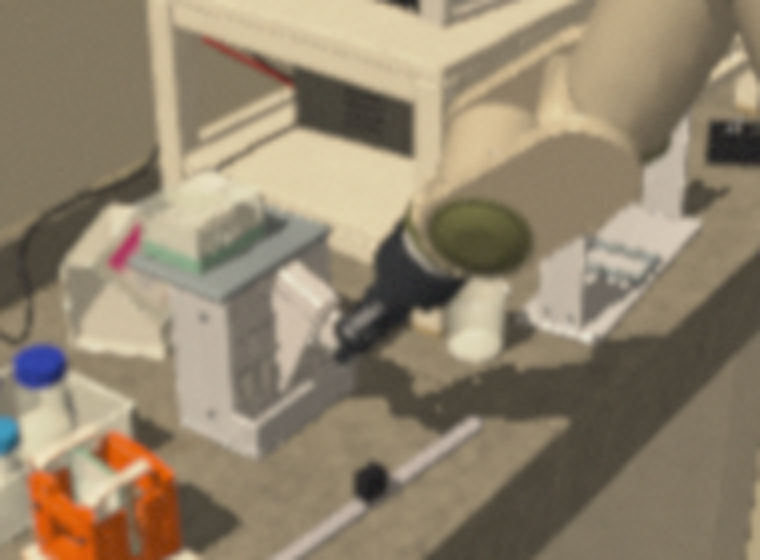

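The case (305,330) is tipped 24° and clear of the deck edge with no contact load. Next I draw it up and out.

Emit:
jog_arm(deltas=[0.0015, 0, -0.007, 0, 0, 0, 1, 0.0009, 0, -0.0155, 0, 0, 0, 1, 0.0024, 0, -0.0225, 0, 0, 0, 1, 0.0017, 0, -0.031, 0, 0, 0, 1, 0.0011, 0, -0.04, 0, 0, 0, 1, -0.014, 0, -0.055, 0, 0, 0, 1, -0.034, 0, -0.073, 0, 0, 0, 1, -0.055, 0, -0.09, 0, 0, 0, 1, -0.073, 0, -0.11, 0, 0, 0, 1, -0.091, 0, -0.131, 0, 0, 0, 1, -0.085, 0, -0.16, 0, 0, 0, 1, -0.085, 0, -0.16, 0, 0, 0, 1])

```text
time_s: 6.97
position: [0.4283, 0.1951, 0.1534]
tool_rot: [[0.827, 0.005, 0.563], [0.003, -1.0, 0.005], [0.563, -0.002, -0.827]]
ft_force: [1.0, 0.2, -0.8]
grip_width: 0.0083
```

```bash
python3 - <<'E'
from h import *
s=log();print(s['time_s'],s['position'],s['ft_force'],s['wrist_torque'],s['grip_width'],s['q'])
im=eyes.get_image('scene')[:,:,::-1];cv2.imwrite('pics/s7f.png',im);crop(im,180,150,190,140,4,'pics/s7.png')
im=eyes.get_image('top')[:,:,::-1];crop(im,185,130,155,125,5,'pics/t7.png')
im=eyes.get_image('wrist')[:,:,::-1];cv2.imwrite('pics/w7.png',im)
E
```

```text
6.9667 [0.42827114 0.1950828  0.15336271] [ 1.02305981  0.19498282 -0.83805848] [ 0.04356586  0.4448674  -0.00889378] 0.008320043172349982 [ 14.37308518  10.91002246 115.54664137 -21.68926254  21.47222223
 122.11075636]
```

View pics/s7.png

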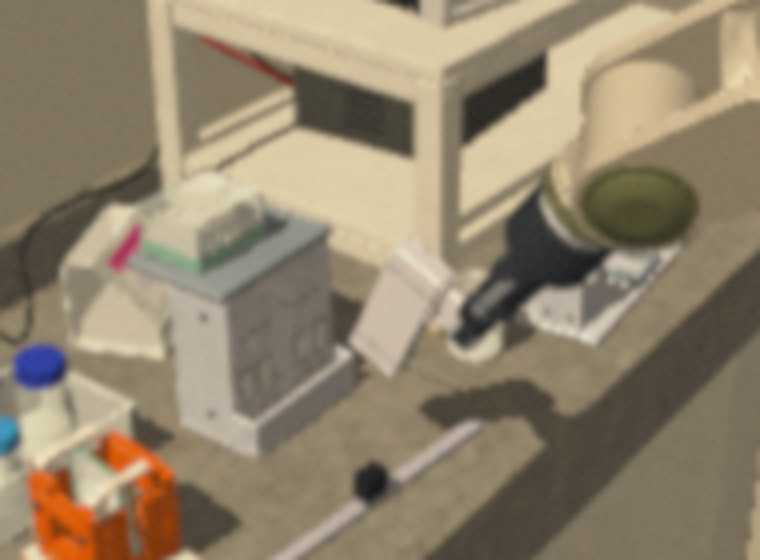

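View pics/w7.png

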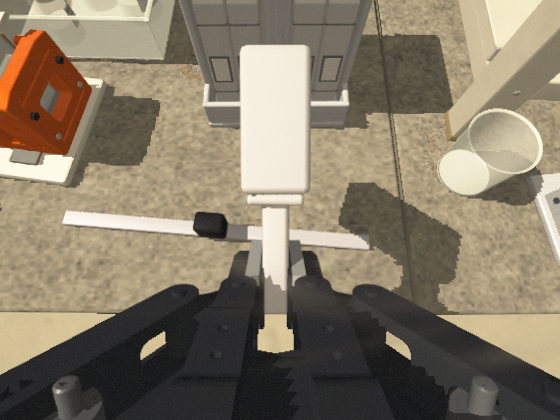

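```bash
python3 - <<'E'
from h import *
s=env.observe();c=cam('wrist',s);R=np.array(s['tool_rot']);p=np.array(s['position'])
R0=lean(10,.2);g0=np.array([.5864,.1952,.0873])
F=.619
for F in (.617,.619,.621):
    X=np.array([[F+.05,.195+d,.128] for d in(.012,-.012)]+[[F,.195+d,.128] for d in(.012,-.012)]+[[F-.046,.195,.121]])
    Y=(X-g0)@R0@R.T+p
    print(F,proj(c,Y).round(1).tolist())
im=cv2.imread('pics/w7.png');crop(im,225,30,105,300,2.6,'pics/w7c.png')
E
```

```text
0.617 [[239.3, 51.3], [312.7, 51.5], [240.3, 203.4], [310.9, 203.6], [275.2, 323.6]]
0.619 [[239.3, 45.0], [312.8, 45.2], [240.3, 197.6], [310.9, 197.8], [275.2, 318.5]]
0.621 [[239.3, 38.6], [312.9, 38.8], [240.2, 191.7], [311.0, 191.9], [275.2, 313.4]]
```

View pics/w7c.png

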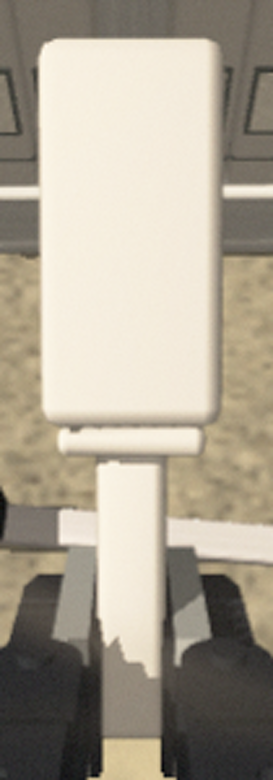

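The case is out of the rack and shows no slip: predicted and observed corners agree within about 2 px. Next is the transfer plan.

```bash
python3 - <<'E'
from ik import *
s=env.observe();q=s['q'];print(q.round(1))
Y=5.2;bay=np.array([.5015,-.204,.008])
Rb=lean(10,Y);off=Ro.from_euler('z',Y,degrees=True).as_matrix()@np.array([.0586,0,-.0793])
print('tcp at place',bay-off)
for n,p,R in [('A',(.40,.19,.27),lean(10,0)),('B',(.38,-.0,.27),lean(10,2)),('B2',(.39,-.2,.27),lean(10,Y)),('C',bay-off+[0,0,.16],Rb),('C2',bay-off+[0,0,.05],Rb),('D',bay-off,Rb)]:
    q,e=ik(np.array(p),R,q);print(n,np.round(p,4),q.round(1),round(e,4),delta(p,R))
E
```

```text
[ 14.3  11.3 115.5 -21.9  21.3 122.4]
tcp at place [ 0.44314117 -0.20931107  0.0873    ]
A [0.4  0.19 0.27] [ 11.2   5.2  91.2  -2.   73.8 101.6] 0.0 [0.0564, 0.0058, -0.1538, -0.0008, -0.1339, 0.0008]
B [ 0.38 -0.    0.27] [-20.8  -2.4  99.1   4.   74.1  66.4] 0.0 [0.0338, 0.259, -0.1695, 0.0034, -0.1339, -0.0096]
B2 [ 0.39 -0.2   0.27] [-47.6   5.   91.4   8.1  77.6  35.9] 0.0 [0.0443, 0.5257, -0.1629, 0.0101, -0.1339, -0.0262]
C [ 0.4431 -0.2093  0.2473] [-43.2  11.4  87.5   7.7  74.6  39.9] 0.0 [0.086, 0.5384, -0.0981, 0.0101, -0.1339, -0.0262]
C2 [ 0.4431 -0.2093  0.1373] [-43.2  18.3  98.2   8.9  57.1  37.1] 0.0 [0.0038, 0.5386, 0.0233, 0.0101, -0.1339, -0.0262]
D [ 0.4431 -0.2093  0.0873] [-43.2  22.7 102.1   9.9  49.   35.5] 0.0 [-0.0336, 0.5387, 0.0785, 0.0101, -0.1339, -0.0262]
```

Emit:
jog_arm(deltas=[0.011, 0.001, -0.03, 0, -0.027, 0, 1, 0.022, 0.002, -0.06, 0, -0.053, 0, 1, 0.034, 0.003, -0.092, 0, -0.08, 0, 1, 0.045, 0.005, -0.123, 0, -0.107, 0, 1, 0.056, 0.006, -0.154, 0, -0.134, 0, 1, 0.053, 0.035, -0.156, 0.001, -0.134, -0.001, 1, 0.05, 0.07, -0.158, 0.001, -0.134, -0.003, 1, 0.045, 0.11, -0.161, 0.002, -0.134, -0.004, 1, 0.041, 0.15, -0.164, 0.002, -0.134, -0.006, 1, 0.038, 0.19, -0.166, 0.003, -0.134, -0.007, 1, 0.035, 0.23, -0.168, 0.003, -0.134, -0.008, 1, 0.034, 0.26, -0.169, 0.0035, -0.134, -0.01, 1])

```text
time_s: 8.12
position: [0.3801, -0.0033, 0.2689]
tool_rot: [[0.985, 0.034, 0.171], [0.034, -0.999, 0.004], [0.171, 0.001, -0.985]]
ft_force: [0.3, 0.1, -2.4]
grip_width: 0.0084
```

```bash
python3 - <<'E'
from h import *
s=log();print(s['time_s'],s['position'],s['ft_force'],s['grip_width'],s['q'])
Rb=lean(10,5.2)
for p in [(.39,-.20,.27),(.443,-.209,.27)]: print(delta(p,Rb))
E
```

```text
8.1167 [ 0.38007188 -0.00325236  0.26890958] [ 0.25514303  0.12920602 -2.37220978] 0.008433277883549743 [-21.21354841  -2.25190369  99.11256783   3.93546802  74.08012262
  66.04292847]
[0.0044, 0.2626, -0.0003, 0.0035, 0.0009, -0.0177]
[0.0736, 0.277, 0.0117, 0.0035, 0.0009, -0.0177]
```

Emit:
jog_arm(deltas=[0.001, 0.035, 0, 0.001, 0, -0.002, 1, 0.002, 0.075, 0, 0.001, 0, -0.005, 1, 0.003, 0.115, 0, 0.002, 0, -0.008, 1, 0.004, 0.155, 0, 0.002, 0, -0.011, 1, 0.004, 0.195, 0, 0.003, 0, -0.014, 1, 0.01, 0.23, 0.002, 0.0035, 0.001, -0.017, 1, 0.03, 0.26, 0.006, 0.0035, 0.001, -0.0177, 1, 0.055, 0.275, 0.01, 0.0035, 0.001, -0.0177, 1, 0.0736, 0.277, 0.0117, 0.0035, 0.001, -0.0177, 1, 0.0736, 0.277, 0.0117, 0.0035, 0.001, -0.0177, 1, 0.0736, 0.277, 0.0117, 0.0035, 0.001, -0.0177, 1])

```text
time_s: 9.03
position: [0.4436, -0.2068, 0.2693]
tool_rot: [[0.981, 0.093, 0.172], [0.091, -0.996, 0.018], [0.173, -0.002, -0.985]]
ft_force: [-1.2, 0.6, -1.9]
grip_width: 0.0086
```

```bash
python3 - <<'E'
from h import *
s=log();print(s['time_s'],s['position'],s['ft_force'],s['grip_width'],s['qvel'])
np.save('s8.npy',np.c_[np.array(s['tool_rot']),s['position']])
im=eyes.get_image('wrist')[:,:,::-1];cv2.imwrite('pics/w8.png',im)
im=eyes.get_image('top')[:,:,::-1];cv2.imwrite('pics/t8.png',im)
im=eyes.get_image('scene')[:,:,::-1];crop(im,250,130,130,110,5,'pics/s8.png')
E
```

```text
9.0333 [ 0.44359405 -0.20680895  0.26934742] [-1.16019133  0.63610064 -1.94533141] 0.008648007642743955 [-0.17684099 -1.81314366  1.47576844  0.15011078  0.27357162 -0.31506722]
```

View pics/w8.png

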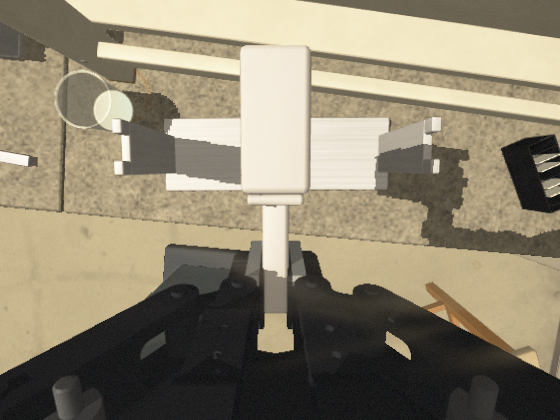

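View pics/s8.png

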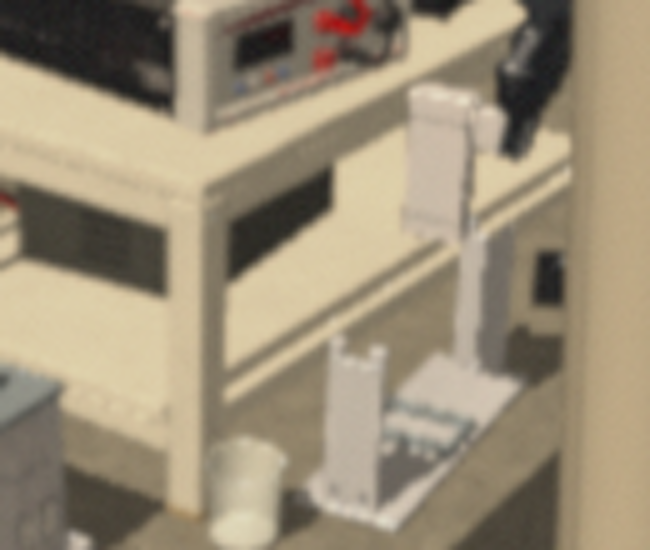

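View pics/t8.png

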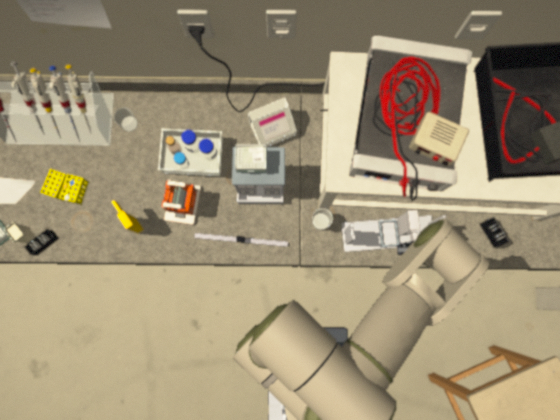

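```bash
python3 - <<'E'
from h import *
im=cv2.imread('pics/w8.png');crop(im,100,100,150,110,5,'pics/w8a.png');crop(im,300,100,150,110,5,'pics/w8b.png')
E
```

```text
(no output)
```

View pics/w8a.png

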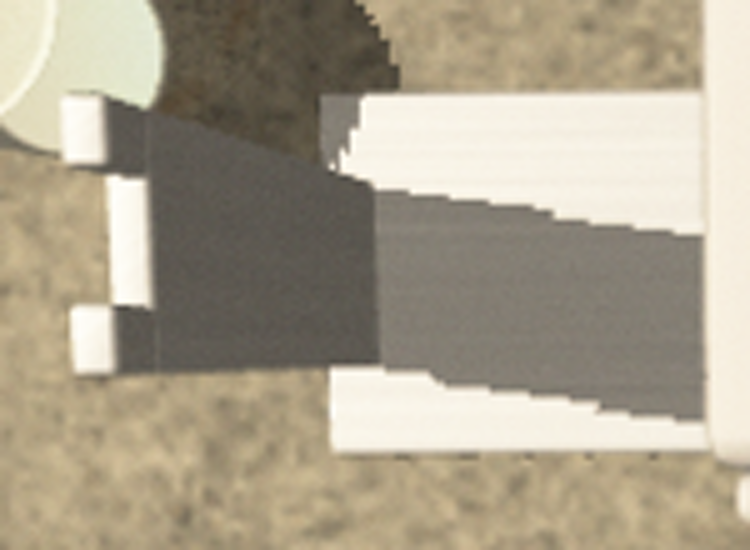

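View pics/w8b.png

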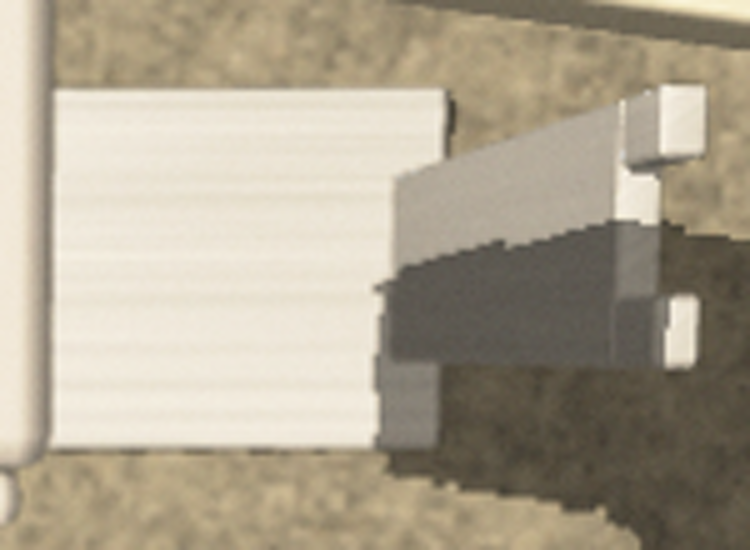

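```bash
python3 - <<'E'
from h import *
A=np.load('s8.npy');s={'tool_rot':A[:,:3],'position':A[:,3]};c=cam('wrist',s)
a=lambda l:np.array(l,float)/5+[100,100]
b=lambda l:np.array(l,float)/5+[300,100]
lp=plane(c,a([(83,93),(92,375)]),.151);rp=plane(c,b([(683,85),(681,368)]),.151)
print(lp.round(4),rp.round(4))
print('post len',np.linalg.norm(lp[0]-lp[1]),np.linalg.norm(rp[0]-rp[1]),'sep',np.linalg.norm(lp.mean(0)-rp.mean(0)))
m=(lp.mean(0)+rp.mean(0))/2;d=lp.mean(0)-rp.mean(0);print('centre',m,'yaw',np.degrees(np.arctan2(-d[0],d[1])))
ln=plane(c,a([(105,167),(112,305)]),.151);print('left notch',ln.round(4),ln.mean(0))
rn=plane(c,b([(660,163),(665,297)]),.151);print('right notch',rn.round(4),rn.mean(0))
bc=np.r_[plane(c,a([(320,93),(330,453)]),.008),plane(c,b([(447,88),(438,447)]),.008)];print('base',bc.round(4),bc.mean(0),np.linalg.norm(bc[0]-bc[2]))
d=bc[0]+bc[1]-bc[2]-bc[3];print('yaw',np.degrees(np.arctan2(-d[0],d[1])))
R=A[:,:3];print('tool yaw',np.degrees(np.arctan2(R[1,0],R[0,0])))
off=R@(lean(10,0).T@np.array([.0586,0,-.0793]));print('case foot now',A[:,3]+off)
now=env.observe();print(now['position'],np.array(now['tool_rot']).round(4).tolist())
E
```

```text
[[ 0.5149 -0.071   0.151 ]
 [ 0.4695 -0.0747  0.151 ]] [[ 0.54   -0.3289  0.151 ]
 [ 0.4947 -0.3347  0.151 ]]
post len 0.04560226011752747 0.045664600852456064 sep 0.2601431068704689
centre [ 0.50477284 -0.20234441  0.151     ] yaw 5.538313684778399
left notch [[ 0.5034 -0.0752  0.151 ]
 [ 0.4812 -0.0775  0.151 ]] [ 0.49233236 -0.07634202  0.151     ]
right notch [[ 0.5273 -0.3268  0.151 ]
 [ 0.5059 -0.3305  0.151 ]] [ 0.51659157 -0.32867438  0.151     ]
base [[ 0.5358 -0.0598  0.008 ]
 [ 0.447  -0.0679  0.008 ]
 [ 0.5625 -0.337   0.008 ]
 [ 0.4742 -0.3456  0.008 ]] [ 0.50487377 -0.20257436  0.008     ] 0.2784449144620018
yaw 5.554862548267164
tool yaw 5.289957329640303
case foot now [ 0.5019014  -0.20124859  0.19002664]
[ 0.44299402 -0.20613594  0.27033309] [[0.9804, 0.0927, 0.1738], [0.0911, -0.9957, 0.0171], [0.1746, -0.0009, -0.9846]]
```

The cradle measures centre (0.5048, −0.2024), yaw 5.5°. Post width 45.6 mm, separation 260.1 mm and base length 278 mm all match the given sizes. Next I lower to just above the rim.

```bash
python3 - <<'E'
from h import *
s=env.observe();R=lean(10,5.5);p=np.array([.4455,-.2075,0])
for z in (.25,.2,.15,.112,.09): print(z,delta(p+[0,0,z],R))
E
```

```text
0.25 [-0.0016, 0.0021, 0.0272, -0.0001, -0.0003, -0.001]
0.2 [-0.0133, 0.0022, 0.0929, -0.0001, -0.0003, -0.001]
0.15 [-0.0249, 0.0023, 0.1585, -0.0001, -0.0003, -0.001]
0.112 [-0.0338, 0.0023, 0.2084, -0.0001, -0.0003, -0.001]
0.09 [-0.0389, 0.0023, 0.2373, -0.0001, -0.0003, -0.001]
```

Emit:
jog_arm(deltas=[-0.0016, 0.002, 0.027, 0, 0, -0.001, 1, -0.007, 0.002, 0.06, 0, 0, -0.001, 1, -0.0133, 0.002, 0.093, 0, 0, -0.001, 1, -0.019, 0.002, 0.126, 0, 0, -0.001, 1, -0.025, 0.002, 0.158, 0, 0, -0.001, 1, -0.03, 0.002, 0.185, 0, 0, -0.001, 1, -0.0338, 0.002, 0.208, 0, 0, -0.001, 1, -0.0338, 0.002, 0.208, 0, 0, -0.001, 1, -0.0338, 0.002, 0.208, 0, 0, -0.001, 1])

```text
time_s: 9.93
position: [0.4458, -0.2073, 0.1128]
tool_rot: [[0.98, 0.096, 0.174], [0.094, -0.995, 0.017], [0.175, -0.001, -0.985]]
ft_force: [0.1, -0.1, -1.9]
grip_width: 0.0083
```

```bash
python3 - <<'E'
from h import *
s=log();print(s['time_s'],s['position'],s['ft_force'],s['grip_width'])
p=np.array([.4455,-.2075,0]);R=lean(10,5.5)
for z in (.1,.092,.088,.086): print(z,delta(p+[0,0,z],R))
im=eyes.get_image('wrist')[:,:,::-1];cv2.imwrite('pics/w9.png',im)
im=eyes.get_image('scene')[:,:,::-1];crop(im,280,150,100,90,6,'pics/s9.png')
im=eyes.get_image('top')[:,:,::-1];crop(im,310,190,150,70,5,'pics/t9.png')
E
```

```text
9.9333 [ 0.44576069 -0.20733304  0.11280747] [ 0.09765156 -0.05414488 -1.85686865] 0.008321748030499967
0.1 [-0.0033, 0.0002, 0.0167, -0.0002, -0.0004, -0.0]
0.092 [-0.0052, 0.0002, 0.0273, -0.0002, -0.0004, -0.0]
0.088 [-0.0061, 0.0002, 0.0325, -0.0002, -0.0004, -0.0]
0.086 [-0.0066, 0.0002, 0.0351, -0.0002, -0.0004, -0.0]
```

View pics/s9.png

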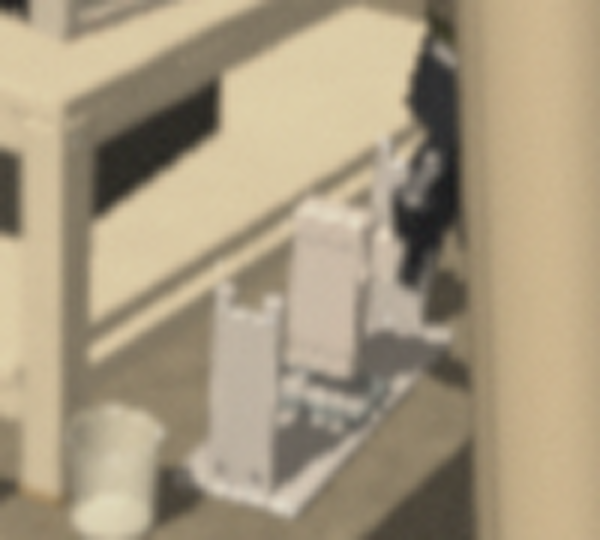

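View pics/t9.png

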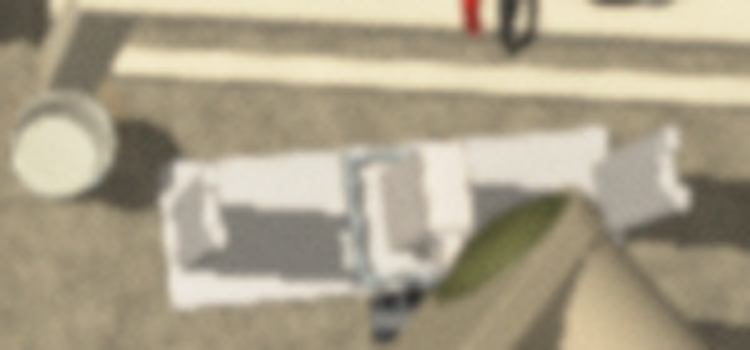

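View pics/w9.png

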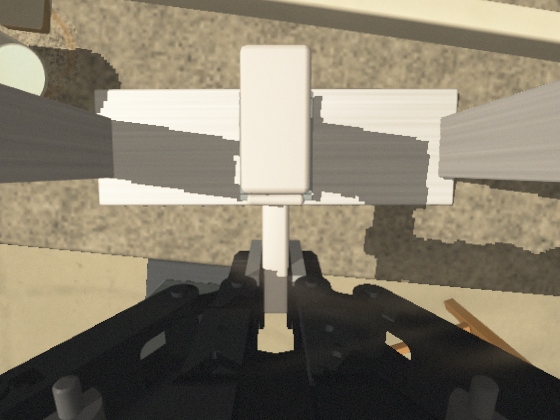

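The case hangs upright over the bay, with rim ends showing evenly at (238,195) and (316,195). Next I lower it to the floor.

Emit:
jog_arm(deltas=[-0.0017, 0, 0.008, 0, 0, 0, 1, -0.0033, 0, 0.0165, 0, 0, 0, 1, -0.0045, 0, 0.023, 0, 0, 0, 1, -0.0052, 0, 0.027, 0, 0, 0, 1, -0.0057, 0, 0.03, 0, 0, 0, 1, -0.0061, 0, 0.0325, 0, 0, 0, 1, -0.0061, 0, 0.0325, 0, 0, 0, 1])

```text
time_s: 10.67
position: [0.4458, -0.2074, 0.0875]
tool_rot: [[0.98, 0.096, 0.174], [0.094, -0.995, 0.017], [0.175, -0.001, -0.985]]
ft_force: [-0.2, 0.4, -2.7]
grip_width: 0.0085
```

```bash
python3 - <<'E'
from h import *
s=log();print(s['time_s'],s['position'],s['ft_force'],s['wrist_torque'],s['grip_width'])
E
```

```text
10.6667 [ 0.44581546 -0.20744351  0.08751522] [-0.23882197  0.44447873 -2.65253122] [-0.01056889  0.28566396 -0.03002672] 0.008473490158480266
```

Emit:
jog_arm(deltas=[-0.0002, 0, 0.0007, 0, 0, 0, 1, -0.0003, 0, 0.0013, 0, 0, 0, 1, -0.0004, 0, 0.002, 0, 0, 0, 1, -0.0004, 0, 0.002, 0, 0, 0, 1])

```text
time_s: 11.0
position: [0.4459, -0.2076, 0.0872]
tool_rot: [[0.98, 0.096, 0.175], [0.095, -0.995, 0.016], [0.176, 0.001, -0.984]]
ft_force: [-4.5, 0.5, 8.6]
grip_width: 0.0088
```

```bash
python3 - <<'E'
from h import *
s=log();print(s['time_s'],s['position'],s['ft_force'],s['wrist_torque'],s['grip_width'])
im=eyes.get_image('scene')[:,:,::-1];crop(im,280,150,100,90,6,'pics/s10.png')
E
```

```text
11.0 [ 0.44586851 -0.20763151  0.08720777] [-4.46646413  0.48857072  8.55518797] [0.27569441 0.64445337 0.04685025] 0.008844106235347962
```

View pics/s10.png

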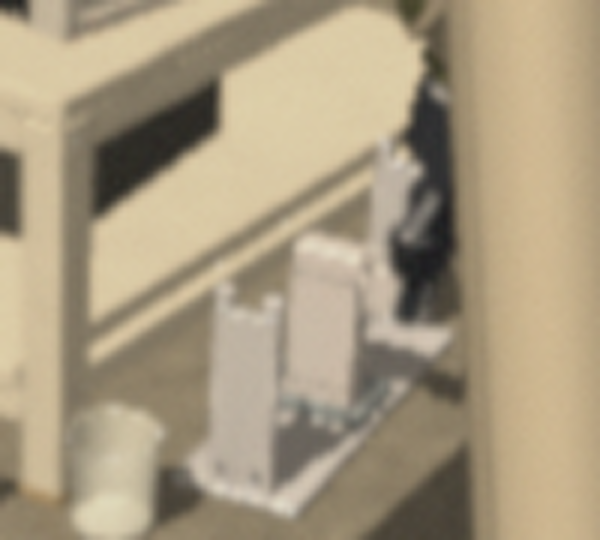

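Floor contact came at the predicted height: foot z about 0.008 m, force 8.6 N. Releasing.

Emit:
jog_arm(deltas=[0, 0, -0.001, 0, 0, 0, 0.6, 0, 0, -0.001, 0, 0, 0, 0.3, 0, 0, -0.001, 0, 0, 0, 0, 0, 0, -0.001, 0, 0, 0, 0, 0, 0, -0.001, 0, 0, 0, 0])

```text
time_s: 11.47
position: [0.4458, -0.2075, 0.087]
tool_rot: [[0.98, 0.096, 0.175], [0.094, -0.995, 0.017], [0.175, -0.0, -0.984]]
ft_force: [-0.7, -0.4, -0.4]
grip_width: 0.0426
```

```bash
python3 - <<'E'
from h import *
s=log();print(s['time_s'],s['position'],s['ft_force'],s['grip_width'])
im=eyes.get_image('wrist')[:,:,::-1];cv2.imwrite('pics/w11.png',im)
im=eyes.get_image('scene')[:,:,::-1];crop(im,280,150,100,90,6,'pics/s11.png')
E
```

```text
11.4667 [ 0.44576911 -0.20748533  0.08701144] [-0.69439176 -0.42605867 -0.411283  ] 0.04258892070438016
```

View pics/w11.png

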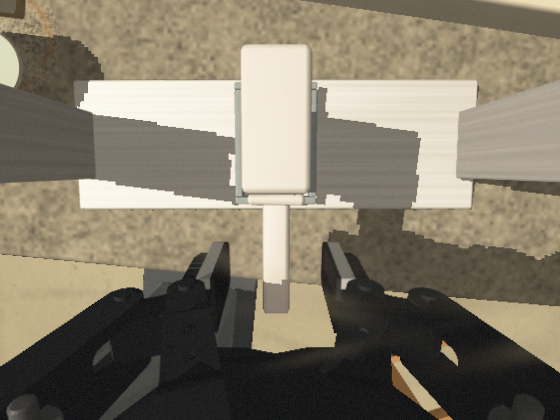

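View pics/s11.png

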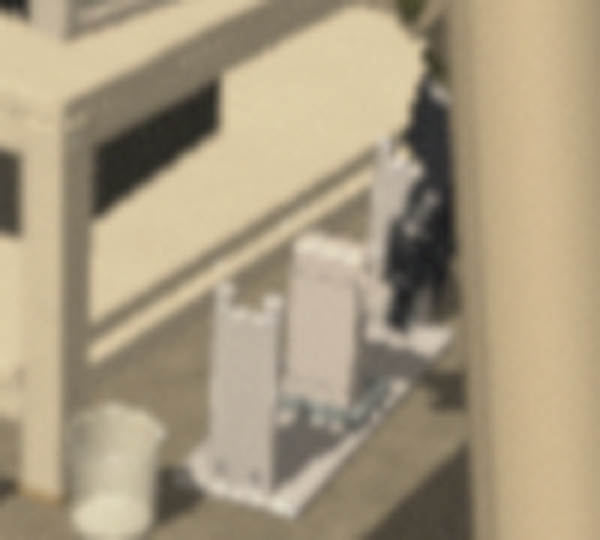

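The case stands in the bay with the rim visible evenly around it, (238–316, 80–203), and the fin is free between the pads. I'll retreat and plan the bar.

```bash
python3 - <<'E'
from ik import *
s=env.observe();q=s['q']
R=np.array(s['tool_rot']);p=np.array(s['position'])
up=p-R[:,2]*.11+[-.04,0,0]
Rg=lean(25,-4.65);Rp=lean(25,5.5)
g=np.array([.4785,.2503,.016])
pl=np.array([.505,-.2024,.152])
for n,x,r in [('up',up,R),('mid',(.38,0,.27),lean(20,0)),('pre',g+[-.04,0,.13],Rg),('g',g,Rg),('gup',g+[-.0,0,.2],Rg),('m2',(.38,.1,.28),lean(25,0)),('m3',(.38,-.2,.28),Rp),('above',pl+[0,0,.06],Rp),('pl',pl,Rp)]:
    q,e=ik(np.array(x),r,q);print(n,np.round(x,3),q.round(1),round(e,4))
print(delta(p-R[:,2]*.06,R),delta(up,R),delta((.38,0,.27),lean(20,0)),delta((.40,.2,.24),Rg))
E
```

```text
up [ 0.387 -0.209  0.195] [-49.    9.3  99.6   9.   65.4  32.1] 0.0
mid [0.38 0.   0.27] [-23.7  -7.  105.1   8.8  63.8  63.6] 0.0
pre [0.438 0.25  0.146] [ 21.9  16.4 103.9 -17.7  38.4 128.4] 0.0
g [0.478 0.25  0.016] [ 19.9  32.4 107.3 -31.   20.  141.9] 0.0
gup [0.478 0.25  0.216] [ 19.9  14.1  93.  -13.1  50.7 120.9] 0.0
m2 [0.38 0.1  0.28] [ -3.7  -7.5 105.2   1.9  57.3  85.6] 0.0
m3 [ 0.38 -0.2   0.28] [-57.8  -0.9  99.4  23.5  71.2  21.1] 0.0
above [ 0.505 -0.202  0.212] [-43.3  14.2  93.6  22.2  57.2  31.5] 0.0
pl [ 0.505 -0.202  0.152] [-43.3  18.6  99.   25.3  48.2  26.5] 0.0
[-0.0, 0.0, -0.08, 0.0, 0.0, 0.0] [-0.0523, -0.0051, -0.156, 0.0, 0.0, 0.0] [-0.017, -0.2838, -0.2508, -0.008, 0.0549, 0.0296] [0.0273, -0.5467, -0.2022, -0.0171, 0.0825, 0.0539]
```

Emit:
jog_arm(deltas=[0, 0, -0.02, 0, 0, 0, 0, 0, 0, -0.05, 0, 0, 0, 0, 0, 0, -0.08, 0, 0, 0, 0, -0.02, -0.002, -0.12, 0, 0, 0, 0, -0.052, -0.005, -0.156, 0, 0, 0, -0.5, -0.045, -0.05, -0.18, -0.002, 0.01, 0.005, -1, -0.035, -0.1, -0.2, -0.004, 0.02, 0.01, -1, -0.03, -0.15, -0.22, -0.005, 0.03, 0.015, -1, -0.025, -0.2, -0.235, -0.006, 0.04, 0.02, -1, -0.02, -0.245, -0.245, -0.007, 0.05, 0.025, -1, -0.017, -0.284, -0.25, -0.008, 0.055, 0.03, -1])

```text
time_s: 12.48
position: [0.3793, 0.0019, 0.2706]
tool_rot: [[0.938, -0.002, 0.346], [-0.002, -1.0, -0.0], [0.346, -0.0, -0.938]]
ft_force: [1.3, -0.5, 1.2]
grip_width: 0.0856
```

```bash
python3 - <<'E'
from h import *
s=log();print(s['time_s'],s['position'],s['ft_force'])
im=eyes.get_image('top')[:,:,::-1];crop(im,310,190,150,70,5,'pics/t12.png')
im=eyes.get_image('scene')[:,:,::-1];crop(im,180,150,190,140,4,'pics/s12.png')
print(delta((.40,.22,.24),lean(20,-4.6)))
E
```

```text
12.4833 [0.37934921 0.00189939 0.27060059] [ 1.30828245 -0.54004044  1.2405485 ]
[0.0134, -0.2882, 0.048, -0.0093, -0.0008, 0.0251]
```

View pics/t12.png

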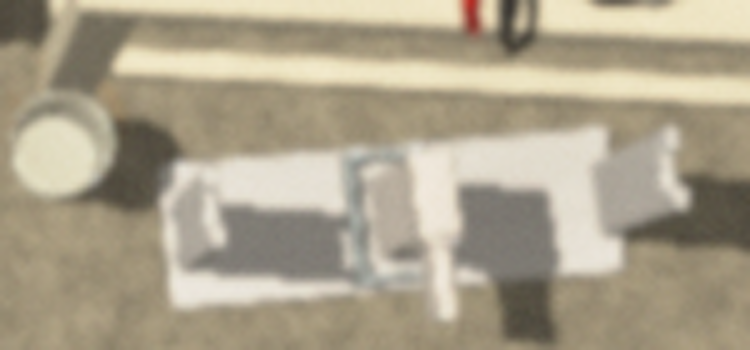

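View pics/s12.png

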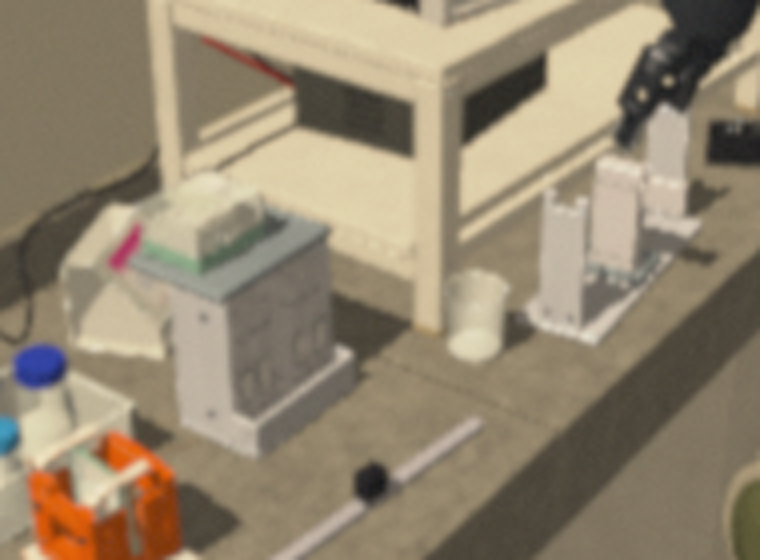

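The case stands upright in the bay and is released; rack and beaker are undisturbed. Next is the bar.

Emit:
jog_arm(deltas=[0.002, -0.045, 0.008, -0.002, 0, 0.004, -1, 0.004, -0.09, 0.016, -0.003, 0, 0.008, -1, 0.007, -0.14, 0.024, -0.005, 0, 0.012, -1, 0.009, -0.19, 0.032, -0.006, 0, 0.016, -1, 0.011, -0.24, 0.04, -0.008, 0, 0.02, -1, 0.0135, -0.288, 0.048, -0.0093, 0, 0.025, -1, 0.0135, -0.33, 0.048, -0.0093, 0, 0.025, -1, 0.0135, -0.33, 0.048, -0.0093, 0, 0.025, -1, 0.0135, -0.33, 0.048, -0.0093, 0, 0.025, -1])

```text
time_s: 13.33
position: [0.4022, 0.2485, 0.2385]
tool_rot: [[0.937, -0.082, 0.34], [-0.077, -0.997, -0.029], [0.341, 0.001, -0.94]]
ft_force: [0.1, -0.4, -0.6]
grip_width: 0.0852
```

```bash
python3 - <<'E'
from h import *
s=log();print(s['time_s'],s['position'],s['qvel'])
np.save('s13.npy',np.c_[np.array(s['tool_rot']),s['position']])
im=eyes.get_image('wrist')[:,:,::-1];cv2.imwrite('pics/w13.png',im)
E
```

```text
13.3333 [0.40218299 0.2485098  0.23846651] [-3.14929567 -1.67435111  1.53088085  0.0257828   0.00491978 -0.795118  ]
```

View pics/w13.png

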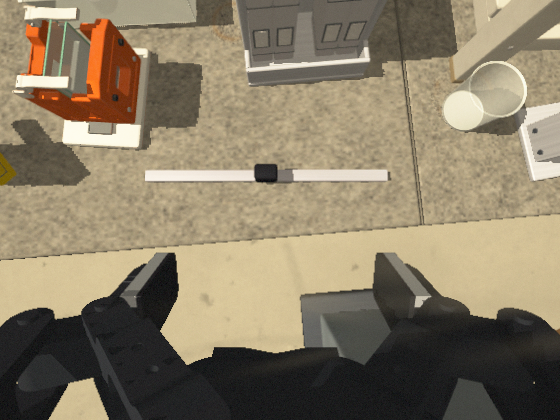

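```bash
python3 - <<'E'
from h import *
A=np.load('s13.npy');s={'tool_rot':A[:,:3],'position':A[:,3]};c=cam('wrist',s)
im=cv2.imread('pics/w13.png')
m=(im.min(2)>190).astype(np.uint8);m[:160]=0;m[190:]=0;m[:,:140]=0;m[:,395:]=0
ys,xs=np.nonzero(m)
L=[];
l=xs.min();r=xs.max();yl=ys[xs<l+12].mean();yr=ys[xs>r-12].mean();print(l,yl,r,yr)
e=plane(c,[(l,yl),(r+1,yr)],.008);print(e.round(4),np.linalg.norm(e[0]-e[1]),e.mean(0));d=e[0]-e[1];print('yaw',np.degrees(np.arctan2(-d[0],d[1])))
k=(im.max(2)<60).astype(np.uint8);k[:158]=0;k[:,:240]=0;k[190:]=0;k[:,295:]=0
n,lab,st,ce=cv2.connectedComponentsWithStats(k);i=1+st[1:,4].argmax();print(st[i],ce[i])
x,y,w,h=st[i][:4]
print('block top centre (approx)',plane(c,[(x+w/2,y+h/2)],.036), plane(c,[(x,y+h/2),(x+w,y+h/2)],.036))
crop(im,235,150,65,45,10,'pics/w13c.png')
E
```

```text
145 175.11627906976744 386 174.5
[[0.4916 0.3964 0.008 ]
 [0.4686 0.1092 0.008 ]] 0.28816894508751395 [0.48012673 0.25281922 0.008     ]
yaw -4.587165261134073
[255 164  22  18 384] [265.62239583 172.51302083]
block top centre (approx) [[0.47752209 0.25223334 0.036     ]] [[0.47852402 0.26432394 0.036     ]
 [0.47652132 0.24014329 0.036     ]]
```

View pics/w13c.png

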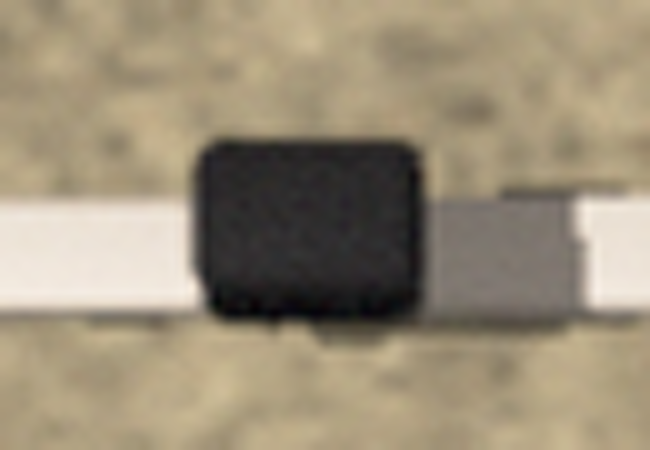

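```bash
python3 - <<'E'
from h import *
R=lean(20,-4.6);s=env.observe();print(s['position'])
for p in [(.45,.25,.17),(.483,.2515,.10),(.483,.2515,.06),(.483,.2515,.03),(.483,.2515,.0165)]: print(delta(p,R))
E
```

```text
[0.40222937 0.24745706 0.23867928]
[0.0282, -0.0088, 0.1076, 0.0007, 0.0003, -0.001]
[0.0374, -0.0146, 0.2103, 0.0007, 0.0003, -0.001]
[0.0192, -0.0147, 0.2604, 0.0007, 0.0003, -0.001]
[0.0055, -0.0147, 0.298, 0.0007, 0.0003, -0.001]
[-0.0006, -0.0147, 0.3149, 0.0007, 0.0003, -0.001]
```

Emit:
jog_arm(deltas=[0.014, -0.004, 0.054, 0, 0, 0, -1, 0.028, -0.009, 0.108, 0.001, 0, -0.001, -1, 0.033, -0.012, 0.16, 0.001, 0, -0.001, -1, 0.037, -0.0145, 0.21, 0.001, 0, -0.001, -1, 0.028, -0.0145, 0.236, 0.001, 0, -0.001, -1, 0.019, -0.0145, 0.26, 0.001, 0, -0.001, -1, 0.012, -0.0145, 0.28, 0.001, 0, -0.001, -1, 0.0055, -0.0145, 0.298, 0.001, 0, -0.001, -0.5, 0.002, -0.0145, 0.308, 0.001, 0, -0.001, -0.2, -0.0006, -0.0145, 0.315, 0.001, 0, -0.001, -0.2, -0.0006, -0.0145, 0.315, 0.001, 0, -0.001, -0.2])

```text
time_s: 14.3
position: [0.4833, 0.2505, 0.0166]
tool_rot: [[0.937, -0.082, 0.34], [-0.078, -0.997, -0.027], [0.341, -0.001, -0.94]]
ft_force: [-0.5, -0.6, 0.5]
grip_width: 0.0512
```

```bash
python3 - <<'E'
from h import *
s=log();print(s['time_s'],s['position'],s['ft_force'],s['grip_width'])
im=eyes.get_image('wrist')[:,:,::-1];cv2.imwrite('pics/w14.png',im)
print(delta((.483,.2515,.0165),lean(20,-4.6)))
E
```

```text
14.3 [0.48333714 0.25054173 0.01656865] [-0.45837468 -0.61536597  0.51771709] 0.051199361823856045
[-0.0011, -0.0007, 0.0007, -0.0003, -0.0001, -0.0007]
```

View pics/w14.png

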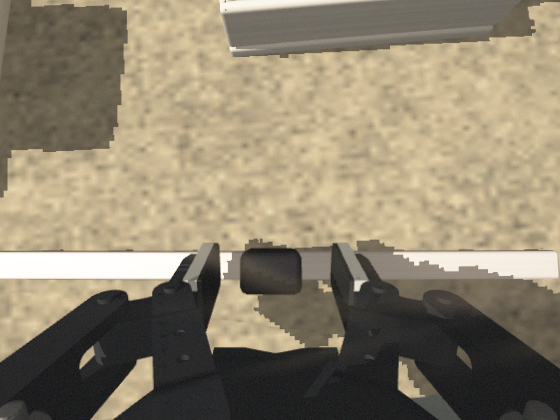

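The block at (271,270) lies between the pads at (218) and (335), with the tips clear above the bar. Closing.

Emit:
jog_arm(deltas=[-0.001, -0.001, 0, 0, 0, 0, 0.1, -0.001, -0.001, 0, 0, 0, 0, 0.4, -0.001, -0.001, 0, 0, 0, 0, 1, -0.001, -0.001, 0, 0, 0, 0, 1, -0.001, -0.001, 0, 0, 0, 0, 1, -0.001, -0.001, 0, 0, 0, 0, 1], grip_force=80)

```text
time_s: 14.85
position: [0.483, 0.2526, 0.0179]
tool_rot: [[0.936, -0.081, 0.343], [-0.076, -0.997, -0.026], [0.344, -0.002, -0.939]]
ft_force: [-2.0, -1.0, 5.5]
grip_width: 0.024
```

```bash
python3 - <<'E'
from h import *
s=log();print(s['time_s'],s['position'],s['ft_force'],s['grip_width'])
R=lean(20,-4.6);p=np.array([.482,.2515,.0165])
for d in [(0,0,.02),(-.02,0,.08),(-.06,-.01,.16),(-.09,-.04,.22)]: print(delta(p+d,np.array(s['tool_rot'])))
E
```

```text
14.85 [0.4829535  0.25260953 0.01792704] [-1.9519986  -0.98001655  5.48381823] 0.023999869769600342
[0.0074, 0.0015, -0.0237, 0.0, 0.0, 0.0]
[0.01, 0.0035, -0.1079, 0.0, 0.0, 0.0]
[-0.0022, 0.0208, -0.226, 0.0, 0.0, 0.0]
[-0.0091, 0.0637, -0.3138, 0.0, 0.0, 0.0]
```

Emit:
jog_arm(deltas=[0.003, 0, -0.01, 0, 0, 0, 1, 0.007, 0, -0.024, 0, 0, 0, 1, 0.008, 0.001, -0.05, 0, 0, 0, 1, 0.01, 0.002, -0.08, 0, 0, 0, 1, 0.01, 0.0035, -0.108, 0, 0, 0, 1, 0.005, 0.01, -0.15, 0, 0, 0, 1, 0, 0.015, -0.19, 0, 0, 0, 1, -0.002, 0.021, -0.226, 0, 0, 0, 1, -0.005, 0.04, -0.27, 0, 0, 0, 1, -0.009, 0.064, -0.314, 0, 0, 0, 1, -0.009, 0.064, -0.314, 0, 0, 0, 1])

```text
time_s: 15.77
position: [0.391, 0.2105, 0.2416]
tool_rot: [[0.934, -0.08, 0.349], [-0.077, -0.997, -0.023], [0.35, -0.005, -0.937]]
ft_force: [0.5, -1.1, 0.3]
grip_width: 0.024
```

```bash
python3 - <<'E'
from ik import *
s=log();print(s['time_s'],s['position'],s['ft_force'],s['wrist_torque'],s['grip_width'],s['q'].round(1))
np.save('s15.npy',np.c_[np.array(s['tool_rot']),s['position']])
im=eyes.get_image('wrist')[:,:,::-1];cv2.imwrite('pics/w15.png',im)
im=eyes.get_image('scene')[:,:,::-1];crop(im,180,130,190,140,4,'pics/s15.png')
q=s['q']
for p,y in [((.37,.1,.27),0),((.36,0,.28),2),((.37,-.1,.28),4),((.39,-.2,.28),5.5)]: 
    R=lean(20,y);q,e=ik(np.array(p),R,q);print(delta(p,R),q.round(1),round(e,4))
E
```

```text
15.7667 [0.39096606 0.21049375 0.24157625] [ 0.50109186 -1.05006286  0.31126307] [0.05992795 0.18344659 0.00550013] 0.023990051682755226 [ 17.3   3.8  99.9  -8.6  57.4 115.3]
[-0.0004, 0.1499, -0.0474, 0.0079, -0.001, -0.0246] [ -3.6  -6.1 104.4   1.4  61.8  86. ] 0.0
[0.002, 0.2838, -0.0611, 0.0117, -0.001, -0.0351] [-26.2 -10.  105.7  10.1  66.9  59.2] 0.0
[0.0248, 0.4156, -0.0532, 0.0155, -0.001, -0.0455] [-43.6  -6.3 102.8  15.5  70.4  38.9] 0.0
[0.06, 0.5463, -0.0407, 0.0184, -0.001, -0.0533] [-53.2   1.3  95.7  17.8  73.1  27.5] 0.0
```

View pics/w15.png

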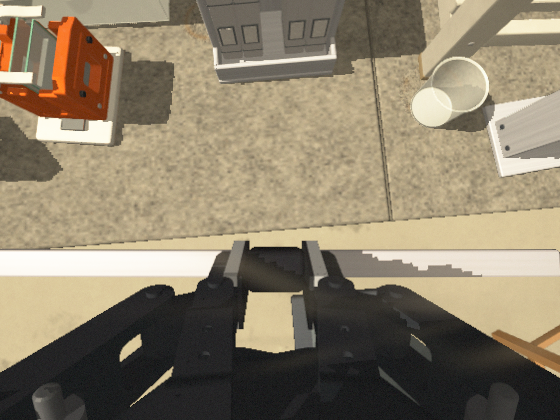

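View pics/s15.png

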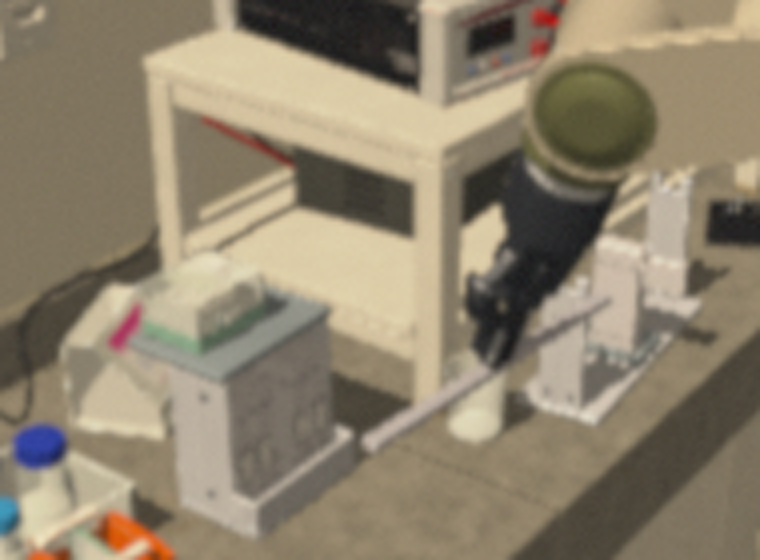

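The bar is held square and level, the block at (275,268) between the pads. I'll carry it round on the robot side.

Emit:
jog_arm(deltas=[0, 0.015, -0.005, 0.001, 0, -0.003, 1, 0, 0.04, -0.013, 0.002, 0, -0.007, 1, 0, 0.07, -0.022, 0.004, 0, -0.012, 1, 0, 0.1, -0.032, 0.005, 0, -0.016, 1, 0, 0.13, -0.041, 0.007, -0.001, -0.021, 1, 0, 0.16, -0.05, 0.0085, -0.001, -0.026, 1, 0.001, 0.19, -0.053, 0.009, -0.001, -0.028, 1, 0.002, 0.22, -0.056, 0.01, -0.001, -0.03, 1, 0.002, 0.25, -0.059, 0.011, -0.001, -0.033, 1, 0.002, 0.284, -0.061, 0.0117, -0.001, -0.035, 1, 0.006, 0.315, -0.06, 0.0125, -0.001, -0.0375, 1, 0.012, 0.345, -0.058, 0.0135, -0.001, -0.04, 1])

```text
time_s: 16.87
position: [0.3643, -0.0473, 0.2783]
tool_rot: [[0.94, 0.052, 0.337], [0.049, -0.999, 0.018], [0.338, -0.0, -0.941]]
ft_force: [0.7, 0.5, -0.8]
grip_width: 0.0242
```

```bash
python3 - <<'E'
from h import *
s=log();print(s['time_s'],s['position'],s['ft_force'],s['grip_width'],s['q'].round(1))
for p,y in [((.375,-.12,.28),4.5),((.40,-.2,.27),5.5),((.44,-.2024,.25),5.5)]: print(delta(p,lean(20,y)))
E
```

```text
16.8667 [ 0.36431217 -0.04726237  0.27833974] [ 0.72524897  0.4683277  -0.82519343] 0.024200224737324996 [-35.2  -8.7 104.9  13.   68.5  48.7]
[0.0094, 0.0976, 0.001, 0.0029, 0.0014, -0.008]
[0.0311, 0.2058, 0.023, 0.0048, 0.0014, -0.0133]
[0.072, 0.2118, 0.066, 0.0048, 0.0014, -0.0133]
```

Emit:
jog_arm(deltas=[0.003, 0.03, 0, 0.001, 0, -0.002, 1, 0.006, 0.06, 0, 0.002, 0.001, -0.005, 1, 0.009, 0.095, 0.001, 0.003, 0.001, -0.008, 1, 0.016, 0.13, 0.008, 0.0035, 0.001, -0.01, 1, 0.022, 0.16, 0.015, 0.004, 0.001, -0.0115, 1, 0.028, 0.185, 0.02, 0.0045, 0.001, -0.0125, 1, 0.035, 0.2, 0.028, 0.0048, 0.001, -0.0133, 1, 0.05, 0.205, 0.045, 0.0048, 0.001, -0.0133, 1, 0.065, 0.208, 0.058, 0.0048, 0.001, -0.0133, 1, 0.072, 0.208, 0.066, 0.0048, 0.001, -0.0133, 1, 0.072, 0.208, 0.066, 0.0048, 0.001, -0.0133, 1])

```text
time_s: 17.78
position: [0.4408, -0.1981, 0.2492]
tool_rot: [[0.936, 0.097, 0.338], [0.091, -0.995, 0.035], [0.34, -0.002, -0.94]]
ft_force: [-0.3, 0.2, -2.1]
grip_width: 0.0242
```

```bash
python3 - <<'E'
from h import *
s=log();print(s['time_s'],s['position'],s['ft_force'],s['grip_width'],s['q'].round(1),s['qvel'].round(1))
np.save('s17.npy',np.c_[np.array(s['tool_rot']),s['position']])
im=eyes.get_image('wrist')[:,:,::-1];cv2.imwrite('pics/w17.png',im)
im=eyes.get_image('scene')[:,:,::-1];crop(im,250,110,130,110,5,'pics/s17.png')
im=eyes.get_image('top')[:,:,::-1];crop(im,310,190,150,100,5,'pics/t17.png')
E
```

```text
17.7833 [ 0.44078471 -0.1980502   0.24921341] [-0.32133475  0.1907077  -2.10400116] 0.024229206980139098 [-47.    7.4  94.1  17.1  67.1  32.3] [-1.  -2.6  0.5 -0.2  1.8 -1.2]
```

View pics/w17.png

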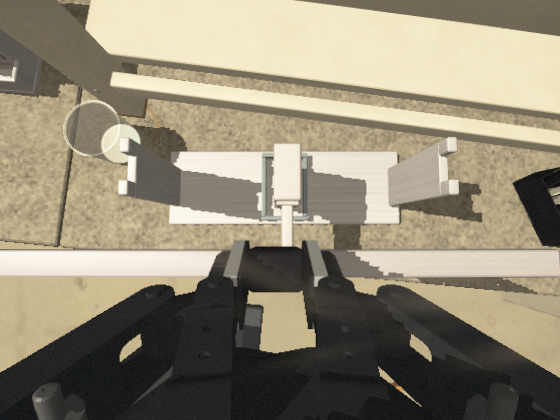

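View pics/s17.png

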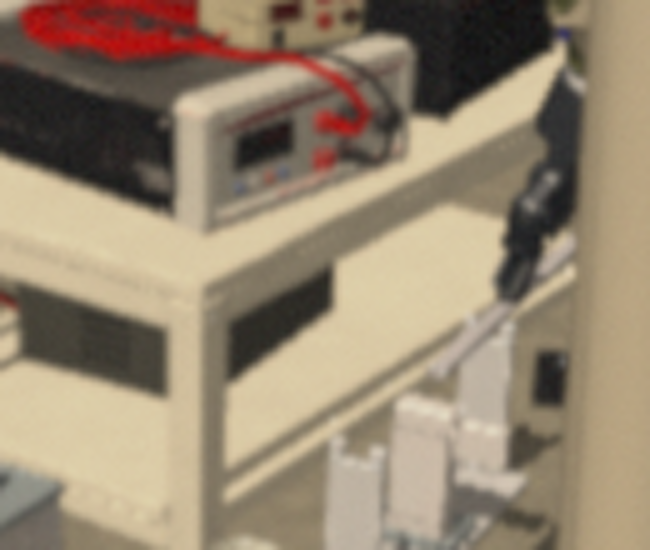

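View pics/t17.png

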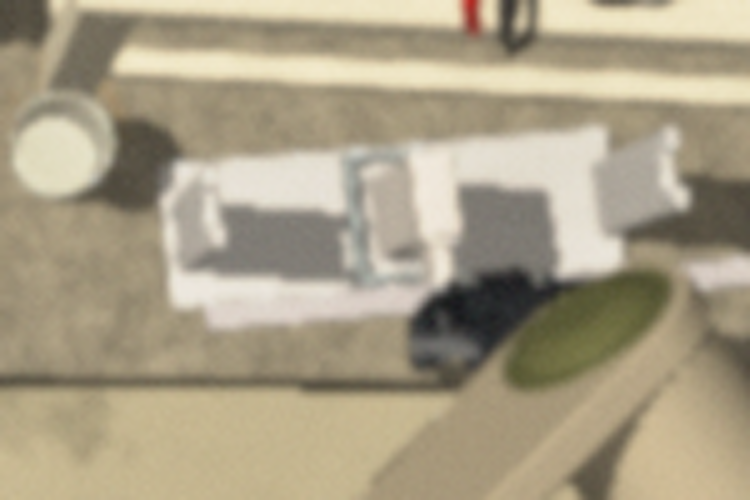

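```bash
python3 - <<'E'
from h import *
im=cv2.imread('pics/w17.png')
crop(im,105,125,90,80,8,'pics/w17a.png');crop(im,385,125,90,80,8,'pics/w17b.png')
g=cv2.cvtColor(im,cv2.COLOR_BGR2GRAY).astype(float)
for x in (10,40,80,120,160,200,350,400,450,500,550):
    col=cv2.GaussianBlur(g,(5,1),0)[238:292,x];print(x,(np.argmax(np.diff(col))+238.5,np.argmin(np.diff(col))+238.5))
E
```

```text
10 (np.float64(249.5), np.float64(248.5))
40 (np.float64(244.5), np.float64(248.5))
80 (np.float64(249.5), np.float64(247.5))
120 (np.float64(250.5), np.float64(275.5))
160 (np.float64(250.5), np.float64(284.5))
200 (np.float64(250.5), np.float64(280.5))
350 (np.float64(249.5), np.float64(280.5))
400 (np.float64(250.5), np.float64(285.5))
450 (np.float64(285.5), np.float64(276.5))
500 (np.float64(290.5), np.float64(276.5))
550 (np.float64(249.5), np.float64(248.5))
```

View pics/w17a.png

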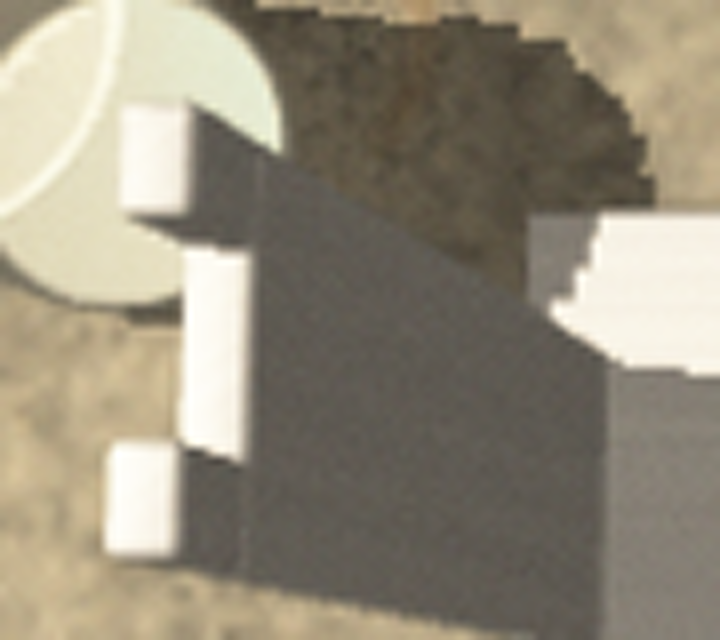

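View pics/w17b.png

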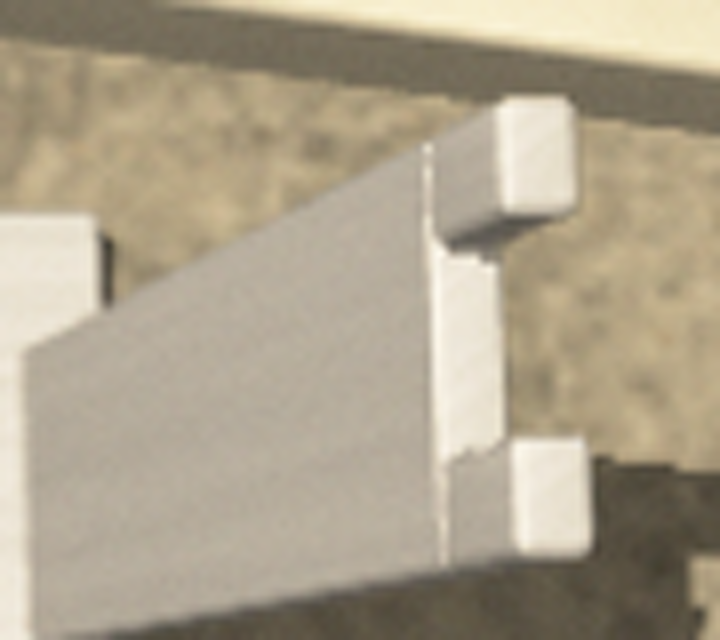

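```bash
python3 - <<'E'
from h import *
A=np.load('s17.npy');R=A[:,:3];p=A[:,3];c=cam('wrist',{'tool_rot':R,'position':p})
nl=plane(c,[np.array([150,327.5])/8+[105,125]],.151)[0];nr=plane(c,[np.array([543,325.5])/8+[385,125]],.151)[0]
m=(nl+nr)/2;d=nl-nr;print('notch mids',nl.round(4),nr.round(4),np.linalg.norm(d),'centre',m.round(4),'yaw',np.degrees(np.arctan2(-d[0],d[1])))
pw=plane(c,[np.array([156,105])/8+[105,125],np.array([143,555])/8+[105,125]],.151);print('postw',np.linalg.norm(pw[0]-pw[1]))
bt=p[2]-.010
e=plane(c,[(100,263),(450,263),(120,250),(120,276)],bt);print('bar width',np.linalg.norm(e[2]-e[3]))
d2=e[0]-e[1];print('bar yaw',np.degrees(np.arctan2(-d2[0],d2[1])))
# bar centre point where tool y=0
q=[R.T@(x-p) for x in e[:2]];t=-q[1][1]/(q[0][1]-q[1][1]);bc=e[1]+t*(e[0]-e[1]);print('bar top centre',bc,'rel tcp',bc-p, 'tool yaw',np.degrees(np.arctan2(R[1,0],R[0,0])),'roll z',R[2,1])
# required tcp
Y=5.55;Rt=lean(20,Y)
rel=Rt@(R.T@(bc-p));tgt=m-rel;print('TCP xy target',tgt)
s=env.observe();print(s['position'])
for z in (.25,.2,.175,.16,.153): 
  t=np.array([tgt[0],tgt[1],z]);print(z,delta(t,Rt))
E
```

```text
notch mids [ 0.492  -0.0731  0.151 ] [ 0.5172 -0.3311  0.151 ] 0.2591761240664276 centre [ 0.5046 -0.2021  0.151 ] yaw 5.5703744802489465
postw 0.04484949795910979
bar width 0.012978040556067473
bar yaw 5.5569751757094465
bar top centre [ 0.43783039 -0.19831959  0.23921341] rel tcp [-0.00295432 -0.0002694  -0.01      ] tool yaw 5.532918397580308 roll z -0.0018710640095390013
TCP xy target [ 0.50755644 -0.20184012  0.16100649]
[ 0.43986831 -0.19820209  0.2509843 ]
0.25 [0.0835, 0.0135, 0.0318, 0.0003, 0.0001, -0.0]
0.2 [0.0608, 0.0135, 0.0944, 0.0003, 0.0001, -0.0]
0.175 [0.0494, 0.0135, 0.1258, 0.0003, 0.0001, -0.0]
0.16 [0.0425, 0.0134, 0.1446, 0.0003, 0.0001, -0.0]
0.153 [0.0394, 0.0134, 0.1533, 0.0003, 0.0001, -0.0]
```

Emit:
jog_arm(deltas=[0.02, 0.004, 0.008, 0, 0, 0, 1, 0.04, 0.007, 0.016, 0, 0, 0, 1, 0.06, 0.01, 0.024, 0, 0, 0, 1, 0.083, 0.0135, 0.032, 0, 0, 0, 1, 0.076, 0.0135, 0.053, 0, 0, 0, 1, 0.068, 0.0135, 0.074, 0, 0, 0, 1, 0.061, 0.0135, 0.094, 0, 0, 0, 1, 0.055, 0.0135, 0.11, 0, 0, 0, 1, 0.0494, 0.0135, 0.126, 0, 0, 0, 1, 0.0494, 0.0135, 0.126, 0, 0, 0, 1, 0.0494, 0.0135, 0.126, 0, 0, 0, 1])

```text
time_s: 18.85
position: [0.5077, -0.2023, 0.1754]
tool_rot: [[0.935, 0.096, 0.34], [0.09, -0.995, 0.032], [0.342, 0.001, -0.94]]
ft_force: [-0.3, 0.6, -0.5]
grip_width: 0.0246
```

```bash
python3 - <<'E'
from h import *
s=log();print(s['time_s'],s['position'],s['ft_force'],s['grip_width'],s['qvel'].round(1))
np.save('s18.npy',np.c_[np.array(s['tool_rot']),s['position']])
im=eyes.get_image('wrist')[:,:,::-1];cv2.imwrite('pics/w18.png',im)
im=eyes.get_image('scene')[:,:,::-1];crop(im,250,130,130,110,5,'pics/s18.png')
E
```

```text
18.85 [ 0.50769888 -0.20233377  0.17536121] [-0.34680922  0.61282457 -0.45241872] 0.02461589948163365 [ 0.2 -0.8 -1.5 -0.   0.1  0.3]
```

View pics/w18.png

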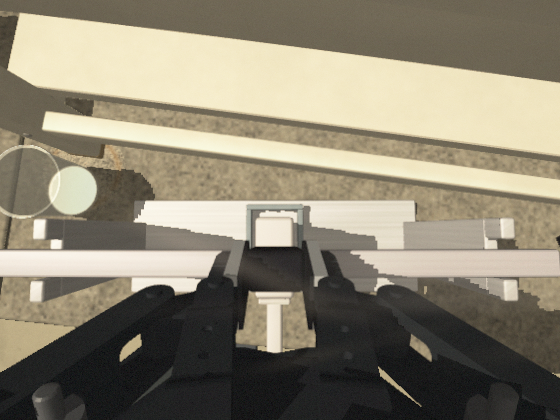

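View pics/s18.png

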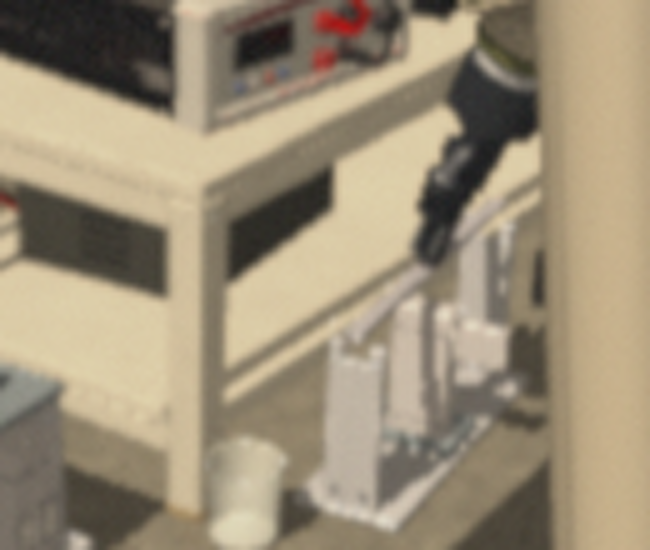

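```bash
python3 - <<'E'
from h import *
im=cv2.imread('pics/w18.png');crop(im,20,205,70,110,6,'pics/w18a.png');crop(im,460,205,70,110,6,'pics/w18b.png')
E
```

```text
(no output)
```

View pics/w18a.png

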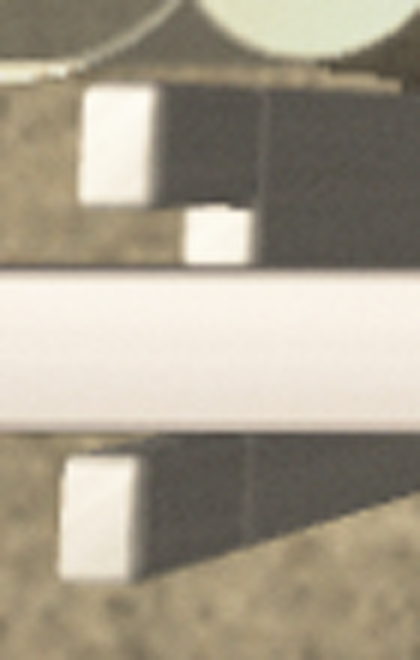

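View pics/w18b.png

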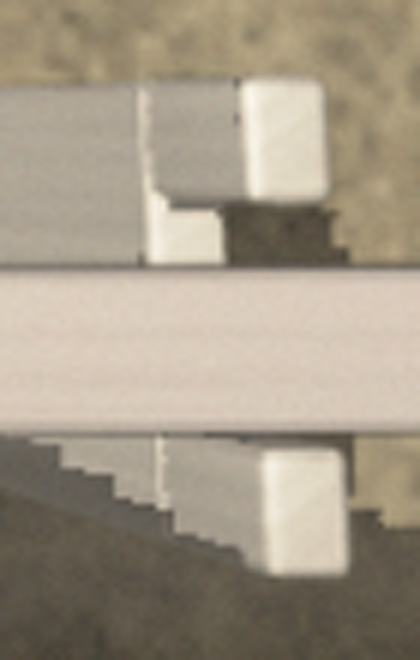

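```bash
python3 - <<'E'
from h import *
A=np.load('s18.npy');R=A[:,:3];p=A[:,3];c=cam('wrist',{'tool_rot':R,'position':p})
a=lambda l:np.array(l,float)/6+[20,205]
b=lambda l:np.array(l,float)/6+[460,205]
L=plane(c,a([(117,85),(98,580),(117,205),(98,456)]),.151);Q=plane(c,b([(285,78),(306,577),(287,200),(304,450)]),.151)
print(np.linalg.norm(L[0]-L[1]),np.linalg.norm(Q[0]-Q[1]))
nl=(L.mean(0));nr=Q.mean(0);m=(nl+nr)/2;d=nl-nr;print(nl.round(4),nr.round(4),m.round(4),np.degrees(np.arctan2(-d[0],d[1])),np.linalg.norm(d))
bt=p[2]-.010
e=np.vstack([plane(c,a([(200,350)]),bt),plane(c,b([(200,350)]),bt)])
for n,x in (('L',nl),('R',nr)):
    t=(x[1]-e[1][1])/(e[0][1]-e[1][1]);print(n,'bar x - notch x mm',((e[1]+t*(e[0]-e[1]))[0]-x[0])*1e3)
print('along y err mm', (p[1]-m[1])*1e3, 'R z comp of tool y',R[2,1])
s=env.observe()
for z in (.165,.158,.154,.152,.15): print(z,delta(np.array([p[0],p[1],z]),R))
E
```

```text
0.04490247126668053 0.04531066106270234
[ 0.4924 -0.073   0.151 ] [ 0.5175 -0.3309  0.151 ] [ 0.5049 -0.202   0.151 ] 5.559335928878798 0.25918169882411046
L bar x - notch x mm -0.21515983989967014
R bar x - notch x mm -0.6954222122854681
along y err mm -0.3814167182951411 R z comp of tool y 0.0010309919930672185
0.165 [-0.0057, -0.0005, 0.0138, 0.0005, -0.0005, 0.0002]
0.158 [-0.0089, -0.0005, 0.0226, 0.0005, -0.0005, 0.0002]
0.154 [-0.0108, -0.0006, 0.0276, 0.0005, -0.0005, 0.0002]
0.152 [-0.0117, -0.0006, 0.0301, 0.0005, -0.0005, 0.0002]
0.15 [-0.0126, -0.0006, 0.0326, 0.0005, -0.0005, 0.0002]
```

Bar and notches are aligned within 1 mm at both ends. Lowering to contact.

Emit:
jog_arm(deltas=[-0.003, 0, 0.007, 0, 0, 0, 1, -0.0057, 0, 0.0138, 0, 0, 0, 1, -0.0075, 0, 0.019, 0, 0, 0, 1, -0.009, 0, 0.0226, 0, 0, 0, 1, -0.0098, 0, 0.025, 0, 0, 0, 1, -0.0104, 0, 0.0266, 0, 0, 0, 1, -0.0108, 0, 0.0276, 0, 0, 0, 1, -0.0108, 0, 0.0276, 0, 0, 0, 1])

```text
time_s: 19.62
position: [0.5076, -0.2023, 0.1539]
tool_rot: [[0.935, 0.096, 0.342], [0.091, -0.995, 0.031], [0.343, 0.002, -0.939]]
ft_force: [-5.6, 2.0, 8.8]
grip_width: 0.0241
```

```bash
python3 - <<'E'
from h import *
s=log();print(s['time_s'],s['position'],s['ft_force'],s['wrist_torque'],s['grip_width'])
E
```

```text
19.6167 [ 0.50756816 -0.20234361  0.15389436] [-5.6469385   2.04394741  8.81424938] [0.67030526 0.61619944 0.1466947 ] 0.024063937803193745
```

Emit:
jog_arm(deltas=[0, 0, -0.001, 0, 0, 0, 0.3, 0, 0, -0.001, 0, 0, 0, 0.1, 0, 0, -0.001, 0, 0, 0, -0.3, 0, 0, -0.001, 0, 0, 0, -0.5, 0, 0, -0.001, 0, 0, 0, -0.5, 0, 0, -0.001, 0, 0, 0, -0.5])

```text
time_s: 20.12
position: [0.5073, -0.2024, 0.1534]
tool_rot: [[0.935, 0.096, 0.341], [0.09, -0.995, 0.032], [0.342, 0.001, -0.94]]
ft_force: [0.2, -0.6, 0.4]
grip_width: 0.0643
```

```bash
python3 - <<'E'
from h import *
s=log();print(s['time_s'],s['position'],s['ft_force'],s['grip_width'])
im=eyes.get_image('wrist')[:,:,::-1];cv2.imwrite('pics/w20.png',im)
im=eyes.get_image('scene')[:,:,::-1];crop(im,250,130,130,110,5,'pics/s20.png')
E
```

```text
20.1167 [ 0.50727066 -0.20244209  0.15344562] [ 0.15287362 -0.56258982  0.40219531] 0.0643285668250241
```

View pics/w20.png

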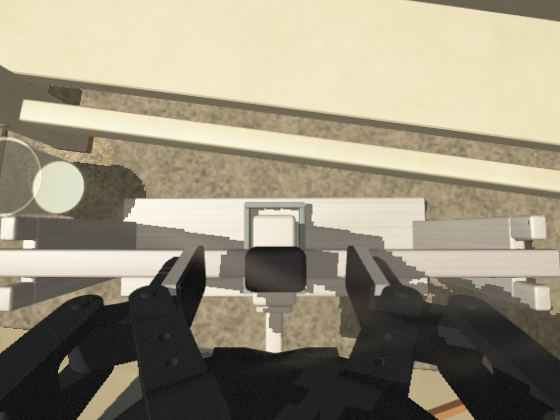

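View pics/s20.png

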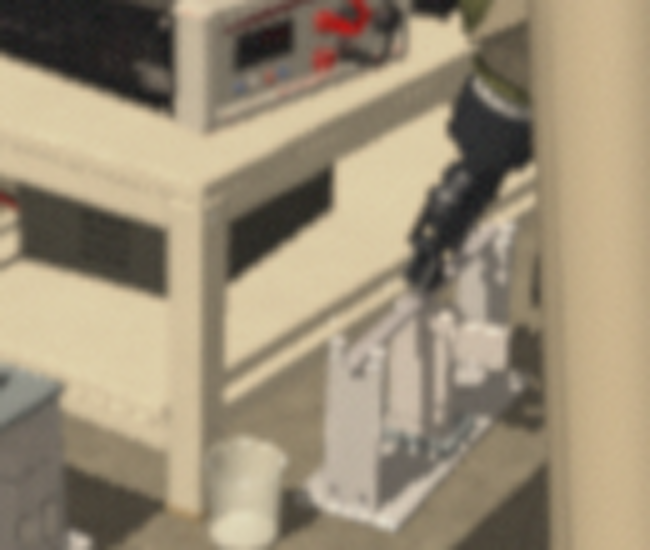

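The bar lies in both notches and the fingers are clear of the block (275,270). Retreating.

Emit:
jog_arm(deltas=[0, 0, -0.015, 0, 0, 0, -0.5, 0, 0, -0.04, 0, 0, 0, -0.5, 0, 0, -0.07, 0, 0, 0, -0.5, 0, 0, -0.1, 0, 0, 0, -0.5, -0.02, 0, -0.14, 0, 0, 0, -0.5, -0.05, 0, -0.16, 0, 0, 0, -0.5, -0.08, 0, -0.17, 0, 0, 0, -0.5, -0.12, 0, -0.17, 0, 0, 0, -0.5, -0.12, -0.05, -0.17, 0, 0, 0, -0.5, -0.12, -0.1, -0.17, 0, 0, 0, -0.5, -0.12, -0.15, -0.17, 0, 0, 0, -0.5, -0.12, -0.15, -0.17, 0, 0, 0, -0.5])

```text
time_s: 21.22
position: [0.3671, -0.0977, 0.2422]
tool_rot: [[0.935, 0.099, 0.34], [0.093, -0.995, 0.034], [0.342, -0.0, -0.94]]
ft_force: [1.2, -0.3, 0.2]
grip_width: 0.0641
```

```bash
python3 - <<'E'
from h import *
s=log();print(s['time_s'],s['position'],s['ft_force'],s['grip_width'])
for n in ('wrist','top','scene'):
    im=eyes.get_image(n)[:,:,::-1];cv2.imwrite(f'pics/{n}21.png',im)
    if n=='top': crop(im,185,130,275,130,2.9,'pics/t21.png')
    if n=='scene': crop(im,190,150,190,140,4,'pics/s21.png')
E
```

```text
21.2167 [ 0.36712431 -0.09768522  0.24215639] [ 1.20141668 -0.28986887  0.22878719] 0.06405710219900047
```

View pics/wrist21.png

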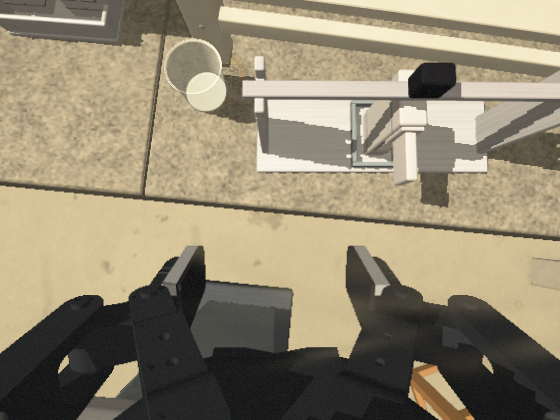

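View pics/t21.png

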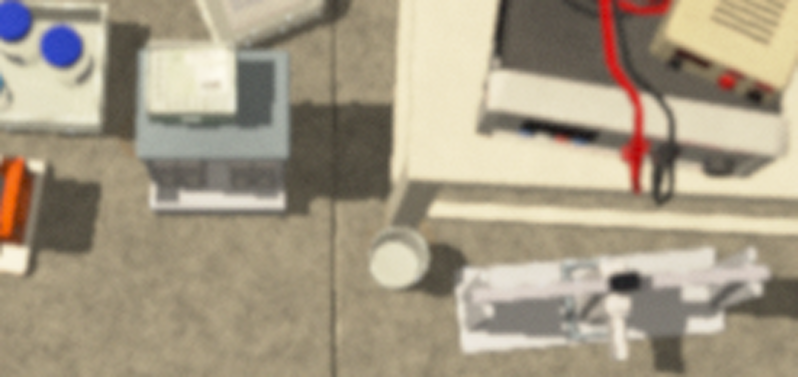

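View pics/s21.png

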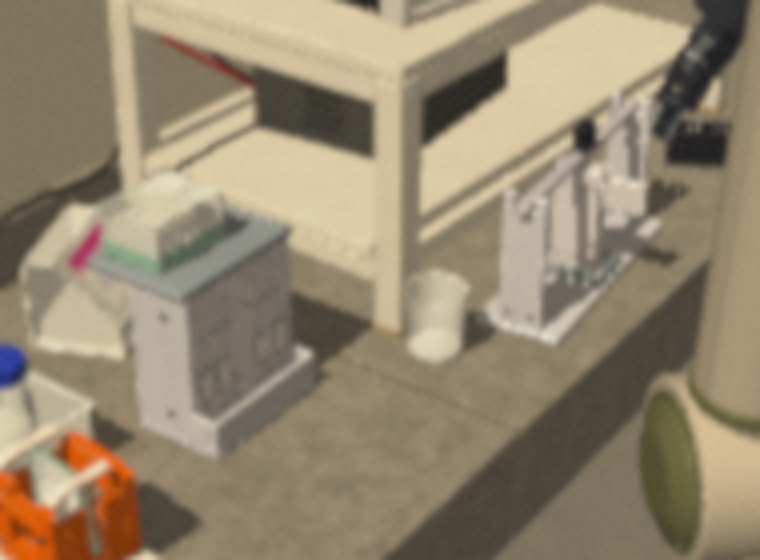

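```bash
python3 - <<'E'
from h import *
s=env.observe();c=cam('wrist',s);print(s['position'])
print('left end',plane(c,[(243,90)],.144),'exp',[.4907,-.0577])
print('block top',plane(c,[(435,74)],.172),'exp',[.5048,-.202])
t=cam('top');f=lambda l:np.array(l,float)/2.9+[185,130]
print('top ends',plane(t,f([(470,295),(770,271)]),.144),'block',plane(t,f([(625,281)]),.172))
print('case tops/fin', plane(t,f([(617,352)]),.121))
o=cam('scene');im=cv2.imread('pics/scene21.png');w=cv2.imread('pics/w15.png');crop(w,190,0,160,95,5,'pics/w15c.png')
E
```

```text
[ 0.3690893  -0.1027378   0.24271799]
left end [[ 0.49119078 -0.0653381   0.144     ]] exp [0.4907, -0.0577]
block top [[ 0.5050754  -0.20584829  0.172     ]] exp [0.5048, -0.202]
top ends [[ 0.48672252 -0.05805687  0.144     ]
 [ 0.51385408 -0.34901714  0.144     ]] block [[ 0.4984543  -0.20164369  0.172     ]]
case tops/fin [[ 0.43523363 -0.20424061  0.121     ]]
```

View pics/w15c.png

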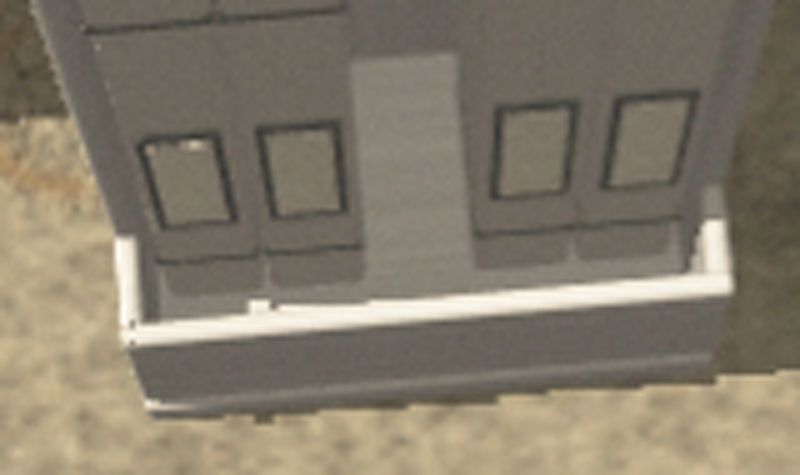

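The four neighbours stand in line with the empty slot at (410,160). The top view puts the bar ends at y −0.058 and −0.349 and the block at −0.202, which is the cradle middle. Handing in.

```bash
python3 - <<'E'
from rig import env,close_job
print(env.observe()['time_s'],env.observe()['ft_force']);print(close_job())
E
```

```text
21.3667 [-0.2389894  -0.32318913 -0.68288973]
the job is handed in; nothing more can be done
None
```

The job is handed in at 21.4 s of the 72 s allowed; the system reports no verdict.

**What I did**
- I gripped the finned case by its fin, tipped it 24° forward and drew it out over the lip.
- I stood it in the cradle bay, where floor contact came at the expected height with about 9 N.
- I laid the keeper bar in both post notches; it was within 1 mm of the notches just before lowering.

**Last checks**
- The case stands upright in the bay.
- The bar lies in both notches, with its grip block over the middle of the cradle. The top view puts the block at y = −0.202 against a cradle middle of −0.202.
- I judged "level" from the seating contact and the pictures and did not measure the height of each bar end.
- I checked the four other cases in a wrist picture taken just after lifting the bar, and they were standing in their places. The rack looked unchanged in the final views.
- The beaker has not moved, and the gripper was clear of everything.

**Disagreements**
- The top camera read x about 3–6 mm smaller than the wrist camera throughout. I followed the wrist view, and the grips and contacts bore it out.
- In the last wrist picture, y readings were 4–8 mm off. The arm was still settling 5 mm when it was taken, and the top view did not show this offset.

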